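# Seat a printing block in the carving jig and clamp it

### The job

Take the round stamp out of the carving jig and stand it upright in the white tray. Then set the shorter rectangular printing block, carved face up, into the jig's nest and push it down, feeling that it has stopped dead on the seat and is fully home, and only then swing the hinged clamp all the way down over it and let go. Leave the longer block and the other things on the table where they are.

Things in the scene. Friction and masses are not known exactly. Their poses are not given: they have to be found in the camera images.
- jig: carving jig, a plywood board 240 x 130 x 15 mm fixed to the table, with the nest, its lifter pad and the hinged clamp on it; origin on the table under the nest's centre; x along the nest towards the clamp's hinge, z up
- nest (a point): centre of the nest's seat (its floor), 15 mm above the table, axes as the jig's. The nest is a pocket 124 (x) by 60 mm (y) with aluminium walls 16 mm high plus a sloped lead-in of 5 mm; each long wall has a gap 78 mm wide in its middle, so fingers may reach down beside a held block. A block fully home has its underside at this point's height.
- lifter (a joint): stiff black lifter pad, 70 x 36 mm, in the nest's floor; height in m: 0 = down, just below the seat; starts 8 to 14 mm up and holds what stands on it that far above the seat. No spring: it stays where left and yields to a push of about 8 N. So a block goes down against a steady 8 N and then stops hard on the seat (a push of 15 to 20 N moves it no more).
- clamp (a joint): hinge of the steel clamp arm, rad: 0 = closed, level over the block; starts at 1.6 to 1.9 (about upright, leaning away from the nest), limit 1.95. Stiff: stays where left; about 1.5 N at its cross bar moves it. Turns about the nest's y through clamp_pivot. At 0 its rubber foot, 26 mm across, is over the nest's middle, 0.5 mm above a block that is fully home.
- clamp_pivot (a point): point on the clamp's hinge axis, 100 mm from the nest's centre along the nest's x and 74 mm above the table; axes as the nest's
- clamp_bar (a point): middle of the clamp's cross bar, 16 mm round, 116 mm long, along the nest's y, at the free end of the 18 mm wide arm; can be pinched from above 30 mm to either side of the arm and turns in the grip. With a = clamp joint it lies (-205 cos a + 14 sin a, 0, 205 sin a + 14 cos a) mm from clamp_pivot in the nest's axes: about 275 mm above the table open, 88 mm closed
- block: the shorter rectangular printing block of pale wood, 120 long (x) x 56 wide (y) x 44 mm high, about 170 g, carved pattern on top; origin at the centre of its underside, z up. Either way round fits the nest.
- long_block: the longer printing block, 165 x 56 x 44 mm, alike but too long for the nest; origin at the centre of its underside. Leave alone.
- stamp: round wooden stamp standing in the nest on the lifter pad: foot 50 mm across and 22 mm high, a neck, and a round grip 28 mm across from 44 to 76 mm above its underside; about 90 g; origin at the centre of its underside, z up
- tray: white open tray, 150 x 150 mm outside, 28 mm high, walls and floor 5 mm, fixed; origin at the centre of its underside
- paint_bottle: blue paint bottle, 56 mm across, 150 mm high, standing; origin at the centre of its underside. Leave alone.
- bowl: clear bowl, 130 mm across, 60 mm high; origin at the centre of its underside. Leave alone.
- spatula: spatula, 200 mm long, lying on the table; origin under its middle. Leave alone.
- eraser_block: small wood block, 60 x 35 x 22 mm, lying near the robot; origin at the centre of its underside. Leave alone.
There are look-alikes about, which are no part of the job. Leave any turquoise look-alike of the tray alone.

How it is judged:
By the outcome, as a careful person would: the job done as asked, in the order asked, and still so for the second after the job is handed in, with the robot touching nothing.
It also fails if it takes over 72 s, if anything falls off the work surface, if the arm or the gripper's body presses on something with over 40 N, if the wrist force passes 120 N, or if a joint passes its speed limit or range.

### The arm

A 6-joint arm with a two-finger parallel gripper is mounted at the origin on the work surface. World frame = base frame: x ahead of the robot, y to its left, z up, the work surface at z = 0. Lengths are in m, angles in rad, forces in N, time in s.
With the tool pointing down it reaches from about 0.35 to 0.775 m from the base axis. Payload 5.5 kg.
Tool frame: the origin (TCP) lies midway between the tips of the shut fingers; the grasp point (between the pads) lies 19 mm behind it (robot.grip_point_offset is the distance from the TCP to the grasp point, in m); z points along the fingers, y is the line along which they close (so a half turn about z gives the same grasp; the last joint's range is limited). The gripper opens to 85 mm and grips with 20 to 120 N. Pads are 22 mm wide; open, the fingers measure 114 mm over their backs; the gripper's body (76 mm by 85 mm) begins 54 mm behind the grasp point. The pads swing forward as they close: fully open they stand 13 mm farther back than shut.
Start: joints at [1.13, 0.313, 0.046, 1.304, 0, 1.431], TCP at [0.17, 0.549, 0.231] pointing down, gripper open.
Joint ranges: [-2.76, 2.76], [-0.86, 1.69], [-1.03, 1.26], [-2.2, 2.34], [-1.47, 1.5], [-3.14, 3.14]. Speed limits (rad/s): [2.57, 2.57, 3.14, 3.14, 3.14, 3.14].

### API

Orientations are given as [roll, pitch, yaw] about the fixed x, y, z axes, in that order (R = Rz(yaw) Ry(pitch) Rx(roll)).
In Python, from station import observe, snapshot, robot gives the robot as it stands.
- The arm moves only by the tool move_arm, never from a script. Its argument "plan" is a list of rows, each an object of numbers: "dx", "dy", "dz": the shift along the tool's x, y, z in m; "rx", "ry", "rz": the turn, a rotation vector about the tool's x, y, z in rad; "jaw": the closure, from 0 (fully open) to 1 (shut). A call has 1 to 10 rows; each row is the pose to reach, as a shift and turn from the pose commanded when the call began, along the tool's axes at that moment; what a row does not reach only later rows make up. A row lasts 1/10 s, in which the tool goes at most 50 mm and 8.59 degrees, less where a joint would pass 70% of its speed; a pose out of reach is approached as far as the arm can. A call with a gripper value outside its range is refused whole. The fingers move at their own pace and stop on an object; "force" is the grip in N (left out, the last holds). Time passes only in rows, so rows that repeat a pose let the fingers close. It gives the time, the measured TCP pose, the force, the opening and the grip force at its end, in the units of the state.
- observe(): the state, without advancing time (a new reading comes with each control period).
- snapshot(name): name is "side" or "top" or "wrist"; returns a dict with "img" (420x560x3 uint8, red, green, blue), "intrinsics" (3x3 intrinsics, pixels), "T" (4x4, takes a point from camera to world coordinates). Camera axes: x right, y down, z forward; pixel columns grow to the right and rows downward; lengths in m; the calibration is good to about 2 mm. A picture is of the moment at which its call begins. There is no depth.
- robot.close_job(): hands the job in; it is judged then, once.
The state is a dict: "clock": time; "qpos": joint angles; "joint_vel": joint speeds; "tau": joint torques, N m; "position": TCP position; "tcp_rot": TCP orientation; "ft_force": force on the tool from outside, world axes, zero at the start; "wrist_torque": the same for the moment, N m; "finger_gap": finger opening in m; "grasp_force": force on a finger pad.
Only numpy, scipy, OpenCV 4.12 (cv2) and the standard library are available. Lean on these libraries where they do the work, as an engineer would, in place of code of your own. Each camera call takes 0.05 s, during which the arm holds its last target. There are 200 camera calls.

## Working session

There is one attempt and no reset: what is moved stays moved. The work goes in short steps, Python scripts to look and compute and a tool call to move; the robot and the scene stay as the last step left them, time stands still between calls to the robot, and variables do not carry over. Pictures are saved under pics/ and viewed, at most 10 in all, crops included, and the job is handed in when it is done.

Besides the shell and the picture viewer there is one more tool, called after "Emit:" as name([rows], argument=value, ...), one row to a line, values as JSON. move_arm: Moves the arm, as the interface text tells. Its arguments: {"type":"object","properties":{"plan":{"type":"array","items":{"type":"object","properties":{"dx":{"type":"number"},"dy":{"type":"number"},"dz":{"type":"number"},"rx":{"type":"number"},"ry":{"type":"number"},"rz":{"type":"number"},"jaw":{"type":"number"}}}},"force":{"type":"number"}},"required":["plan"]}

```bash
mkdir -p pics; ls
cat > h.py <<'E'
import numpy as np, cv2
from station import observe, snapshot, robot
def save(name,fn):
    s=snapshot(name); cv2.imwrite('pics/'+fn+'.png',s['img'][:,:,::-1]); np.savez('pics/'+fn+'.npz',K=s['intrinsics'],T=s['T']); return s
def px2w(fn,u,v,z):
    d=np.load('pics/'+fn+'.npz'); r=d['T'][:3,:3]@np.linalg.inv(d['K'])@[u,v,1]; c=d['T'][:3,3]
    return c+r*(z-c[2])/r[2]
def w2px(fn,p):
    d=np.load('pics/'+fn+'.npz'); q=d['T'][:3,:3].T@(np.array(p)-d['T'][:3,3]); q=d['K']@q; return q[:2]/q[2]
E
python3 - <<'E'
from h import *
for n in('side','top','wrist'):
    s=save(n,n+'0'); print(n,s['T'].round(3).tolist(),s['intrinsics'].round(1).tolist())
a=cv2.imread('pics/top0.png');cv2.imwrite('pics/topb.png',cv2.resize(a,(800,600),interpolation=cv2.INTER_CUBIC))
a=cv2.imread('pics/side0.png');cv2.imwrite('pics/sideb.png',cv2.resize(a,(800,600),interpolation=cv2.INTER_CUBIC))
o=observe();print(o)
E
```

```text
pics
side [[-0.975, -0.16, 0.157, 0.362], [-0.224, 0.733, -0.642, 0.635], [-0.012, -0.661, -0.751, 0.949], [0.0, 0.0, 0.0, 1.0]] [[424.3, 0.0, 283.8], [0.0, 424.3, 209.9], [0.0, 0.0, 1.0]]
top [[0.001, -0.992, 0.123, 0.421], [-1.0, -0.002, -0.005, -0.126], [0.005, -0.123, -0.992, 1.001], [0.0, 0.0, 0.0, 1.0]] [[431.6, 0.0, 283.4], [0.0, 431.6, 213.0], [0.0, 0.0, 1.0]]
wrist [[0.297, 0.903, 0.311, 0.09], [0.955, -0.28, -0.099, 0.574], [-0.003, 0.326, -0.945, 0.373], [0.0, 0.0, 0.0, 1.0]] [[289.9, 0.0, 278.6], [0.0, 289.9, 208.3], [0.0, 0.0, 1.0]]
{'clock': 0.15, 'qpos': array([1.13042018e+00, 3.13831862e-01, 4.52550773e-02, 1.30359907e+00,
       1.79208987e-05, 1.43120243e+00]), 'joint_vel': array([ 0.00111277, -0.00271975,  0.00383608,  0.00123201,  0.00165237,
        0.00028464]), 'tau': array([ 1.82184158e-03, -4.81064880e+01,  2.98815393e+01,  1.38904498e-02,
       -1.21427379e-04, -9.40413230e-06]), 'position': array([0.17019347, 0.54884364, 0.23061765]), 'tcp_rot': array([-3.14022903e+00, -2.09695890e-04,  2.84081025e+00]), 'ft_force': array([ 0.57858989,  0.35446996, -0.06795823]), 'wrist_torque': array([0.00880035, 0.03029026, 0.00241143]), 'grasp_force': 0.0, 'finger_gap': 0.08485605700341825}
```

View pics/topb.png

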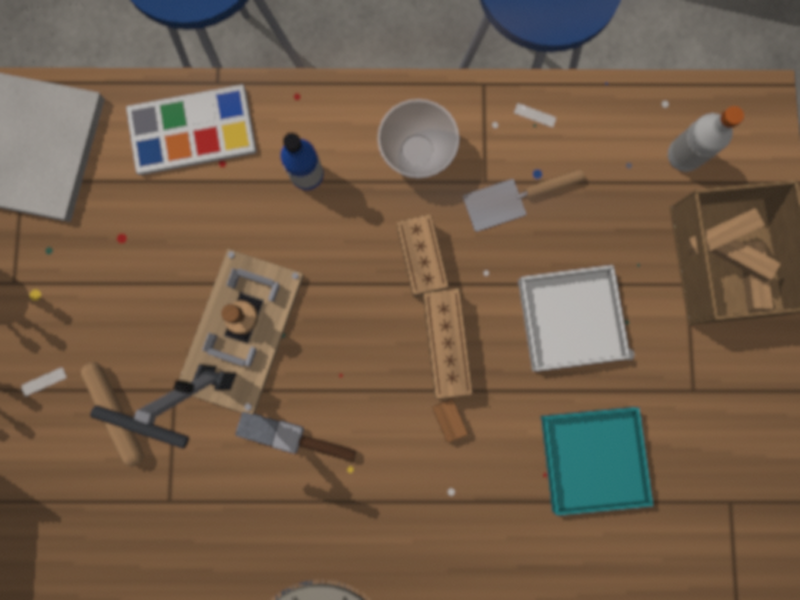

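View pics/sideb.png

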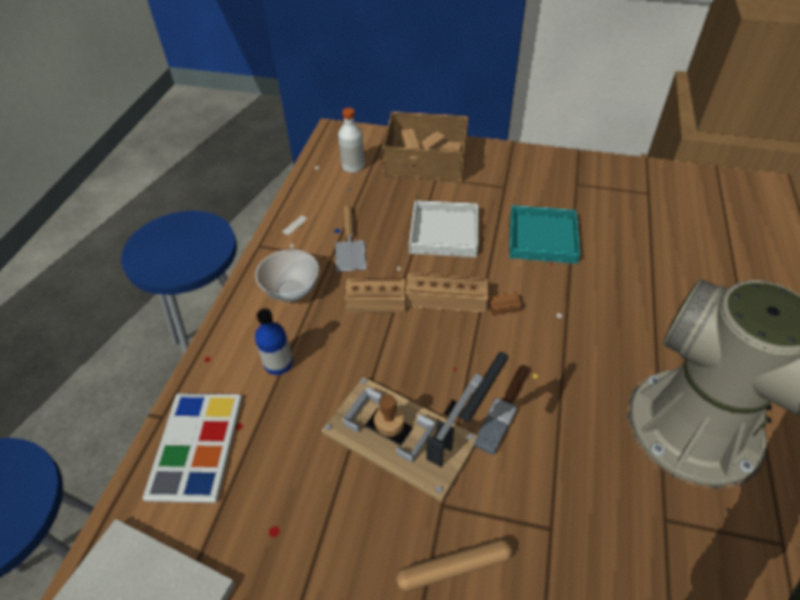

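Top view: the jig is at about (240,330), with the stamp in the nest at (237,318). The short block is at (423,255) with the long one just below it, and the white tray is at (577,318). I'll zoom in to measure.

Run:
```python
from h import *
a=cv2.imread('pics/top0.png')
def up(c,r,w,h,s): return cv2.resize(a[r:r+h,c:c+w],None,fx=s,fy=s,interpolation=cv2.INTER_CUBIC)
j=up(115,170,105,120,5)[:600]; b=up(270,145,65,140,4)[:560]
im=np.zeros((600,800,3),np.uint8); im[:600,:525]=j; im[:560,530:790]=b
cv2.imwrite('pics/crop1.png',im)
```

```text
(no output)
```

View pics/crop1.png

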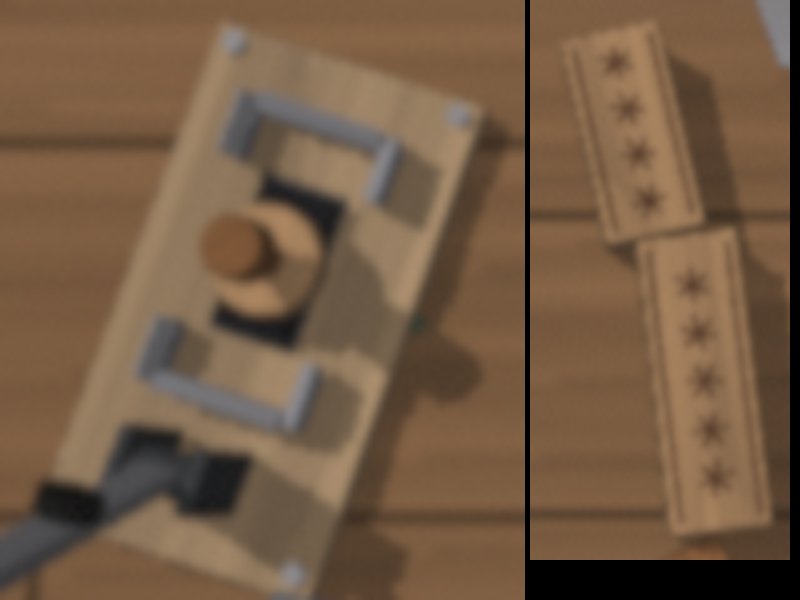

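Run:
```python
from h import *
from scipy.optimize import least_squares
J=lambda x,y:(115+x/5,170+y/5); B=lambda x,y:(270+(x-530)/4,145+y/4); G=lambda x,y:(x*.7,y*.7)
P=lambda p,z:px2w('top0',p[0],p[1],z)[:2]
m=lambda L:np.mean(L,0)
bd=np.array([P(J(*p),.015) for p in[(220,22),(485,105),(315,598),(45,500)]])
print('board',bd.round(4).tolist(),'c',m(bd),'len',[np.linalg.norm(bd[i]-bd[i-1]).round(4) for i in range(4)])
for i,j in((0,3),(1,2)): d=bd[j]-bd[i]; print('ang nestx',np.arctan2(d[1],d[0]))
w=np.array([P(J(*p),.036) for p in[(240,92),(400,140),(300,425),(145,375)]]); print('walls c',m(w),[np.linalg.norm(w[i]-w[i-1]).round(4) for i in range(4)])
for i,j in((0,3),(1,2)): d=w[j]-w[i]; print('ang w',np.arctan2(d[1],d[0]))
pad=np.array([P(J(*p),.026) for p in[(262,178),(345,205),(295,348),(212,320)]]); print('pad c',m(pad),[np.linalg.norm(pad[i]-pad[i-1]).round(4) for i in range(4)])
print('stamp grip top',P(J(232,247),.026+.076),'foot',P(J(268,260),.026+.022))
b=np.array([P(B(*p),.044) for p in[(563,40),(655,22),(705,222),(610,243)]]); print('block',m(b),[np.linalg.norm(b[i]-b[i-1]).round(4) for i in range(4)])
for i,j in((0,3),(1,2)): d=b[j]-b[i]; print('ang b',np.arctan2(d[1],d[0]))
l=np.array([P(B(*p),.044) for p in[(637,240),(737,228),(772,523),(670,535)]]); print('long',m(l),[np.linalg.norm(l[i]-l[i-1]).round(4) for i in range(4)])
t=np.array([P(G(*p),.028) for p in[(520,278),(613,266),(633,358),(534,371)]]); print('tray',m(t),[np.linalg.norm(t[i]-t[i-1]).round(4) for i in range(4)])
# nest pose hypothesis, clamp bar fit in both views
c=m(w); th=np.mean([np.arctan2(*(w[j]-w[i])[::-1]) for i,j in((0,3),(1,2))]+[np.arctan2(*(bd[j]-bd[i])[::-1]) for i,j in((0,3),(1,2))])
ex=np.array([np.cos(th),np.sin(th),0])
for a in np.arange(1.55,1.96,.05):
    q=np.r_[c,.074]+ex*(.1+(-.205*np.cos(a)+.014*np.sin(a)))+[0,0,.205*np.sin(a)+.014*np.cos(a)]
    print(round(a,2),q.round(3),(w2px('top0',q)/.7).round(),(w2px('side0',q)/.7).round())
print('th',th)
for p,z in((np.r_[m(b)],.044),(m(t),.005),(c,.015)): print((w2px('side0',np.r_[p,z])/.7).round())
```

```text
board [[0.6323, 0.1581], [0.5935, 0.0342], [0.3684, 0.1057], [0.412, 0.229]] c [0.5015678 0.131772 ] len [np.float64(0.2315), np.float64(0.1298), np.float64(0.2362), np.float64(0.1307)]
ang nestx 2.83027987610052
ang nestx 2.8338786357078978
walls c [0.52052569 0.12501245] [np.float64(0.1335), np.float64(0.0762), np.float64(0.1347), np.float64(0.0731)]
ang w 2.8551838672455214
ang w 2.832267826364591
pad c [0.51899329 0.12435024] [np.float64(0.0679), np.float64(0.0401), np.float64(0.0683), np.float64(0.0399)]
stamp grip top [0.51780059 0.12449942] foot [0.51786004 0.12341472]
block [ 0.61920354 -0.1587811 ] [np.float64(0.1194), np.float64(0.0534), np.float64(0.1182), np.float64(0.0546)]
ang b -2.9164334699595256
ang b -2.9057578153693973
long [ 0.47882019 -0.19771849] [np.float64(0.1643), np.float64(0.0565), np.float64(0.1646), np.float64(0.0564)]
tray [ 0.51988808 -0.40125394] [np.float64(0.1491), np.float64(0.1512), np.float64(0.1494), np.float64(0.158)]
1.55 [0.416 0.158 0.279] [156. 384.] [452. 362.]
1.6 [0.406 0.161 0.279] [154. 393.] [459. 366.]
1.65 [0.396 0.164 0.277] [151. 401.] [466. 369.]
1.7 [0.387 0.167 0.275] [149. 410.] [472. 373.]
1.75 [0.377 0.17  0.273] [146. 418.] [479. 377.]
1.8 [0.368 0.173 0.27 ] [144. 426.] [486. 381.]
1.85 [0.358 0.176 0.267] [143. 434.] [492. 386.]
1.9 [0.349 0.179 0.263] [141. 442.] [498. 390.]
1.95 [0.34  0.181 0.259] [140. 449.] [504. 395.]
th 2.8379025513546328
[375. 287.]
[444. 230.]
[389. 425.]
```

```bash
cat >> h.py <<'E'
from scipy.spatial.transform import Rotation as R
def go(x,y,z,yaw):
    o=observe(); Rc=R.from_euler('xyz',o['tcp_rot']); Rt=R.from_euler('xyz',[np.pi,0,yaw])
    d=Rc.inv().apply(np.array([x,y,z])-o['position']); r=(Rc.inv()*Rt).as_rotvec()
    print('clk',round(o['clock'],2),'pos',o['position'].round(4),'rot',o['tcp_rot'].round(3),'F',o['ft_force'].round(1),'gap',round(o['finger_gap'],4),'q',o['qpos'].round(3).tolist())
    print('d',d.round(4),'r',r.round(4), 'rows',round(max(np.linalg.norm(d)/.05,np.linalg.norm(r)/.15),1))
E
python3 -c "
from h import *
go(.518,.124,.36,2.838)"
```

```text
clk 0.15 pos [0.1702 0.5488 0.2306] rot [-3.14  -0.     2.841] F [ 0.6  0.4 -0.1] gap 0.0849 q [1.13, 0.314, 0.045, 1.304, 0.0, 1.431]
d [-0.458  -0.3029 -0.1291] r [-0.0014 -0.0002  0.0028] rows 11.3
```

Emit:
move_arm([
  {"dx": 0,"dy": 0,"dz": -0.05,"jaw": 0},
  {"dx": -0.03,"dy": -0.02,"dz": -0.09},
  {"dx": -0.07,"dy": -0.046,"dz": -0.115},
  {"dx": -0.11,"dy": -0.073,"dz": -0.129},
  {"dx": -0.15,"dy": -0.1,"dz": -0.129},
  {"dx": -0.19,"dy": -0.126,"dz": -0.129},
  {"dx": -0.23,"dy": -0.152,"dz": -0.129},
  {"dx": -0.27,"dy": -0.18,"dz": -0.129},
  {"dx": -0.31,"dy": -0.205,"dz": -0.129},
  {"dx": -0.35,"dy": -0.23,"dz": -0.129},
])

```text
schema error: expected keys dx, dy, dz, rx, ry, rz, jaw
```

```bash
python3 -c "
from h import *
go(.518,.124,.20,2.838)"
```

```text
clk 0.15 pos [0.1702 0.5488 0.2306] rot [-3.14  -0.     2.841] F [ 0.6  0.4 -0.1] gap 0.0849 q [1.13, 0.314, 0.045, 1.304, 0.0, 1.431]
d [-0.4581 -0.3027  0.0309] r [-0.0014 -0.0002  0.0028] rows 11.0
```

Emit:
move_arm([
  {"dx": 0,"dy": 0,"dz": -0.05,"rx": 0,"ry": 0,"rz": 0,"jaw": 0},
  {"dx": -0.02,"dy": -0.01,"dz": -0.09,"rx": 0,"ry": 0,"rz": 0,"jaw": 0},
  {"dx": -0.05,"dy": -0.033,"dz": -0.115,"rx": 0,"ry": 0,"rz": 0,"jaw": 0},
  {"dx": -0.09,"dy": -0.06,"dz": -0.129,"rx": 0,"ry": 0,"rz": 0,"jaw": 0},
  {"dx": -0.13,"dy": -0.086,"dz": -0.129,"rx": 0,"ry": 0,"rz": 0,"jaw": 0},
  {"dx": -0.17,"dy": -0.112,"dz": -0.129,"rx": 0,"ry": 0,"rz": 0,"jaw": 0},
  {"dx": -0.21,"dy": -0.139,"dz": -0.129,"rx": 0,"ry": 0,"rz": 0,"jaw": 0},
  {"dx": -0.25,"dy": -0.165,"dz": -0.129,"rx": 0,"ry": 0,"rz": 0,"jaw": 0},
  {"dx": -0.29,"dy": -0.192,"dz": -0.129,"rx": 0,"ry": 0,"rz": 0,"jaw": 0},
  {"dx": -0.33,"dy": -0.218,"dz": -0.129,"rx": 0,"ry": 0,"rz": 0,"jaw": 0},
])

```text
clock: 1.15
position: [0.4217, 0.2415, 0.3602]
tcp_rot: [3.141, -0.0, 2.841]
ft_force: [1.0, 0.6, 0.5]
finger_gap: 0.0854
grasp_force: 0.0
```

```bash
python3 -c "
from h import *
go(.518,.124,.20,2.838)"
```

```text
clk 1.15 pos [0.4217 0.2415 0.3602] rot [ 3.141 -0.     2.841] F [1.  0.6 0.5] gap 0.0854 q [0.355, 0.135, 0.13, 1.567, 0.0, 0.655]
d [-0.1268 -0.0837  0.1602] r [ 0.0001 -0.0001  0.0028] rows 4.4
```

Emit:
move_arm([
  {"dx": -0.04,"dy": -0.026,"dz": 0,"rx": 0,"ry": 0,"rz": 0,"jaw": 0},
  {"dx": -0.08,"dy": -0.053,"dz": 0.01,"rx": 0,"ry": 0,"rz": 0,"jaw": 0},
  {"dx": -0.11,"dy": -0.073,"dz": 0.04,"rx": 0,"ry": 0,"rz": 0,"jaw": 0},
  {"dx": -0.127,"dy": -0.084,"dz": 0.08,"rx": 0,"ry": 0,"rz": 0.003,"jaw": 0},
  {"dx": -0.127,"dy": -0.084,"dz": 0.12,"rx": 0,"ry": 0,"rz": 0.003,"jaw": 0},
  {"dx": -0.127,"dy": -0.084,"dz": 0.16,"rx": 0,"ry": 0,"rz": 0.003,"jaw": 0},
  {"dx": -0.127,"dy": -0.084,"dz": 0.16,"rx": 0,"ry": 0,"rz": 0.003,"jaw": 0},
])

```text
clock: 1.85
position: [0.5129, 0.1246, 0.1943]
tcp_rot: [-3.137, -0.011, 2.837]
ft_force: [-0.8, 0.0, -0.0]
finger_gap: 0.0855
grasp_force: 0.0
```

```bash
python3 -c "
from h import *
save('wrist','w1'); go(.518,.124,.065,2.838)
a=cv2.imread('pics/w1.png');cv2.imwrite('pics/w1b.png',cv2.resize(a,(800,600)))
for z in(.026,.048,.102): print((w2px('w1',[.518,.124,z])/.7).round())
for z in (.036,): 
  for sx in(-62,62):
    for sy in (-30,30): 
      c,s=np.cos(2.838),np.sin(2.838);print(sx,sy,(w2px('w1',[.519+(c*sx-s*sy)/1e3,.1245+(s*sx+c*sy)/1e3,.036])/.7).round())
"
```

```text
clk 1.9 pos [0.515  0.125  0.1979] rot [-3.139 -0.006  2.838] F [-0.   0.2  0.6] gap 0.0855 q [0.087, 0.244, -0.13, 1.204, 0.0, 0.391]
d [-0.0041  0.0003  0.1329] r [-0.0025 -0.0064 -0.0005] rows 2.7
[400. 278.]
[400. 286.]
[400. 312.]
-62 -30 [439. 357.]
-62 30 [364. 357.]
62 -30 [444. 199.]
62 30 [359. 199.]
```

View pics/w1b.png

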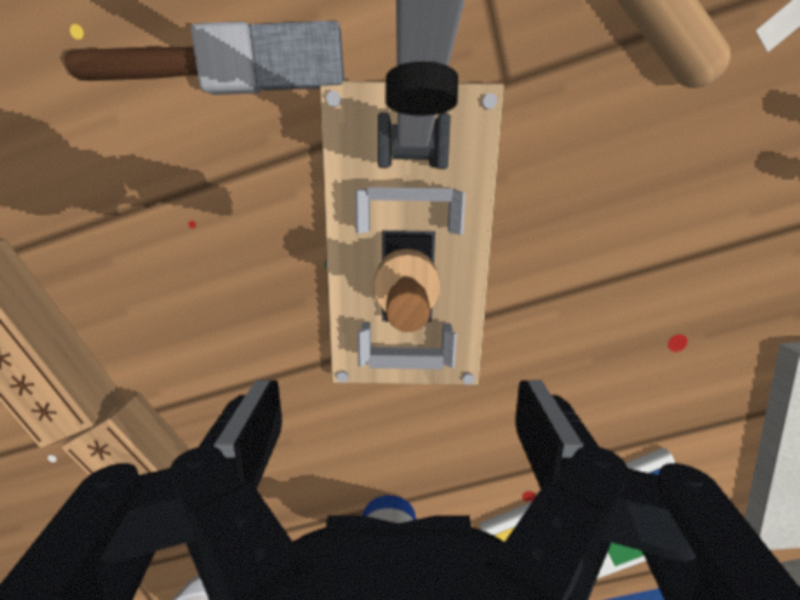

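The wrist view shows the stamp grip at (408,312) and the nest centred at about column 408. That is ~7 px right of my estimate, roughly 5 mm. I'll recheck it settled and against the side view.

```bash
python3 -c "
from h import *
save('wrist','w2'); save('side','s2');save('top','t2'); go(.518,.124,.065,2.838)
im=np.zeros((600,800,3),np.uint8)
def crop(n,c,r,w,h,s,dst):
  a=cv2.imread('pics/'+n+'.png')[r:r+h,c:c+w]; a=cv2.resize(a,None,fx=s,fy=s,interpolation=cv2.INTER_CUBIC)
  c0,s0=np.cos(2.838),np.sin(2.838)
  for sx in(-62,62):
    for sy in (-30,30):
      p=(w2px(n,[.519+(c0*sx-s0*sy)/1e3,.1245+(s0*sx+c0*sy)/1e3,.031])+.5-[c,r])*s
      cv2.circle(a,tuple(int(v) for v in p),2,(0,0,255),-1)
  for X in ([.518,.124,.102],[.518,.124,.048]):
    p=(w2px(n,X)+.5-[c,r])*s; cv2.circle(a,tuple(int(v) for v in p),2,(0,255,0),-1)
  im[dst[1]:dst[1]+a.shape[0],dst[0]:dst[0]+a.shape[1]]=a
crop('w2',215,100,140,150,4,(0,0)); crop('s2',220,250,120,105,2,(560,0)); crop('t2',125,180,80,100,3,(560,300))
cv2.imwrite('pics/c2.png',im)
"
```

```text
clk 2.05 pos [0.5189 0.1257 0.2029] rot [3.14  0.004 2.838] F [ 0.2 -0.4  1.1] gap 0.0856 q [0.087, 0.241, -0.122, 1.204, 0.0, 0.391]
d [ 0.0009 -0.0022  0.1379] r [0.0016 0.0037 0.0002] rows 2.8
```

View pics/c2.png

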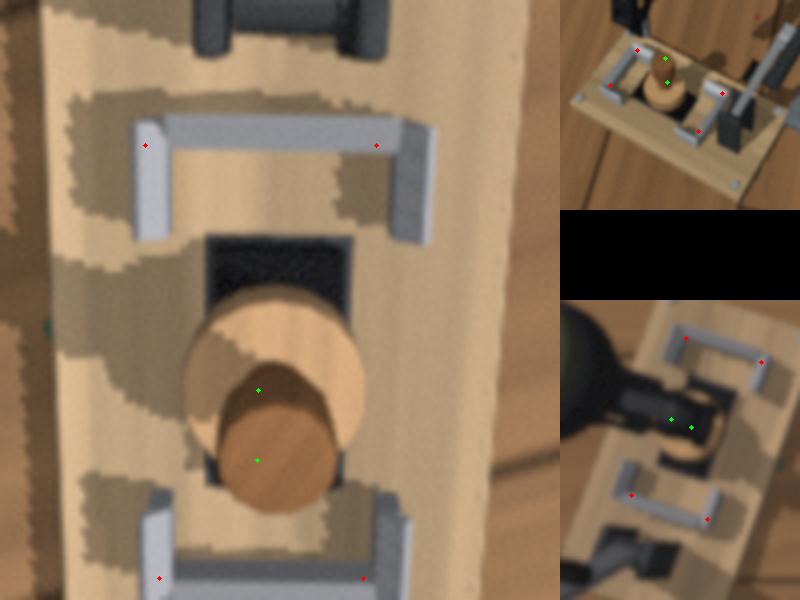

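```bash
python3 -c "
from h import *
n='s2';c,r,w,h,s=222,255,110,85,7
a=cv2.imread('pics/'+n+'.png')[r:r+h,c:c+w]; a=cv2.resize(a,None,fx=s,fy=s,interpolation=cv2.INTER_CUBIC)
def pt(X,col):
  p=(w2px(n,X)+.5-[c,r])*s; cv2.circle(a,tuple(int(v) for v in p),2,col,-1)
for X0,Y0,col in((.519,.1245,(0,0,255)),(.5203,.129,(255,0,0))):
  c0,s0=np.cos(2.838),np.sin(2.838)
  for sx in(-62,62):
    for sy in (-30,30): pt([X0+(c0*sx-s0*sy)/1e3,Y0+(s0*sx+c0*sy)/1e3,.031],col)
  pt([X0,Y0,.102],col)
  for t in np.arange(0,6.3,.1): pt([X0+.025*np.cos(t),Y0+.025*np.sin(t),.048],col)
cv2.imwrite('pics/c3.png',a)
"
```

```text
(no output)
```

View pics/c3.png

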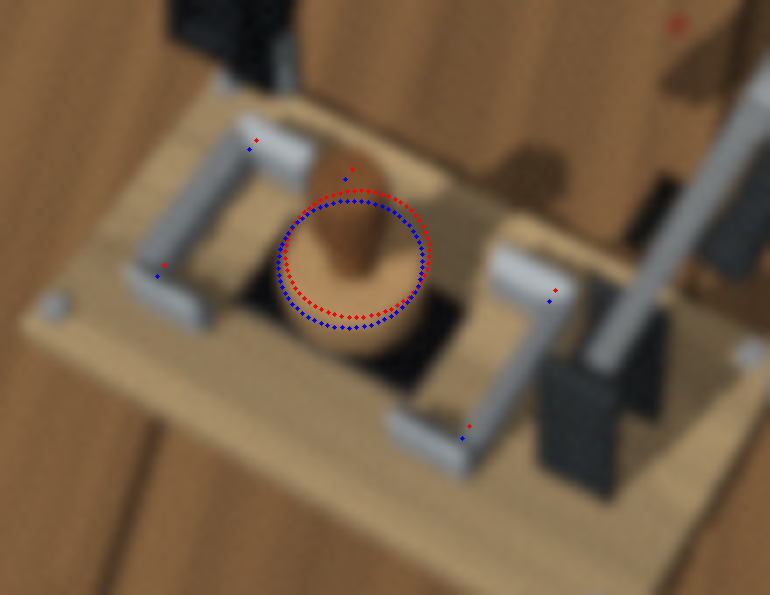

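Side view: the foot sits at about (352,265), closer to the blue hypothesis, so the top camera is biased by about +3 mm in y. I'll use the fused nest at about (0.520, 0.1275).

```bash
python3 -c "
from h import *
go(.5195,.1275,.065,2.838)"
```

```text
clk 2.05 pos [0.5189 0.1257 0.2029] rot [3.14  0.004 2.838] F [ 0.2 -0.4  1.1] gap 0.0856 q [0.087, 0.241, -0.122, 1.204, 0.0, 0.391]
d [0.0005 0.0016 0.1379] r [0.0016 0.0037 0.0002] rows 2.8
```

Emit:
move_arm([
  {"dx": 0,"dy": 0.004,"dz": 0.04,"rx": 0,"ry": 0,"rz": 0,"jaw": 0},
  {"dx": 0,"dy": 0.004,"dz": 0.08,"rx": 0,"ry": 0,"rz": 0,"jaw": 0},
  {"dx": 0,"dy": 0.004,"dz": 0.115,"rx": 0,"ry": 0,"rz": 0,"jaw": 0},
  {"dx": 0,"dy": 0.004,"dz": 0.135,"rx": 0,"ry": 0,"rz": 0,"jaw": 0.3},
  {"dx": 0,"dy": 0.004,"dz": 0.135,"rx": 0,"ry": 0,"rz": 0,"jaw": 0.5},
  {"dx": 0,"dy": 0.004,"dz": 0.135,"rx": 0,"ry": 0,"rz": 0,"jaw": 0.8},
  {"dx": 0,"dy": 0.004,"dz": 0.135,"rx": 0,"ry": 0,"rz": 0,"jaw": 0.8},
  {"dx": 0,"dy": 0.004,"dz": 0.135,"rx": 0,"ry": 0,"rz": 0,"jaw": 0.8},
  {"dx": 0,"dy": 0.004,"dz": 0.135,"rx": 0,"ry": 0,"rz": 0,"jaw": 0.8},
], force=40)

```text
clock: 2.95
position: [0.5208, 0.1295, 0.0678]
tcp_rot: [3.139, 0.005, 2.838]
ft_force: [0.0, -0.2, 6.5]
finger_gap: 0.0266
grasp_force: 40.1
```

```bash
python3 -c "
from h import *
save('wrist','w3'); go(.5195,.1275,.20,2.838)"
```

```text
clk 3.0 pos [0.5209 0.1295 0.0678] rot [3.139 0.005 2.838] F [ 0.1 -0.2  6.6] gap 0.0273 q [0.094, 0.343, -0.334, 0.889, 0.0, 0.398]
d [ 1.000e-04 -2.000e-03 -1.322e-01] r [ 0.0024  0.0048 -0.0001] rows 2.6
```

Emit:
move_arm([
  {"dx": 0,"dy": 0,"dz": -0.03,"rx": 0,"ry": 0,"rz": 0,"jaw": 0.8},
  {"dx": 0,"dy": 0,"dz": -0.07,"rx": 0,"ry": 0,"rz": 0,"jaw": 0.8},
  {"dx": -0.002,"dy": -0.008,"dz": -0.11,"rx": 0,"ry": 0,"rz": 0,"jaw": 0.8},
  {"dx": -0.01,"dy": -0.03,"dz": -0.13,"rx": 0,"ry": 0,"rz": 0,"jaw": 0.8},
  {"dx": -0.022,"dy": -0.07,"dz": -0.135,"rx": 0,"ry": 0,"rz": 0,"jaw": 0.8},
  {"dx": -0.036,"dy": -0.114,"dz": -0.135,"rx": 0,"ry": 0,"rz": 0,"jaw": 0.8},
  {"dx": -0.05,"dy": -0.159,"dz": -0.135,"rx": 0,"ry": 0,"rz": 0,"jaw": 0.8},
  {"dx": -0.065,"dy": -0.205,"dz": -0.135,"rx": 0,"ry": 0,"rz": 0,"jaw": 0.8},
  {"dx": -0.079,"dy": -0.25,"dz": -0.135,"rx": 0,"ry": 0,"rz": 0,"jaw": 0.8},
  {"dx": -0.093,"dy": -0.295,"dz": -0.135,"rx": 0,"ry": 0,"rz": 0,"jaw": 0.8},
])

```text
clock: 4.0
position: [0.5189, -0.1821, 0.2012]
tcp_rot: [-3.142, 0.001, 2.838]
ft_force: [1.1, 0.2, -1.4]
finger_gap: 0.027
grasp_force: 39.9
```

Emit:
move_arm([
  {"dx": -0.014,"dy": -0.045,"dz": 0,"rx": 0,"ry": 0,"rz": 0,"jaw": 0.8},
  {"dx": -0.029,"dy": -0.09,"dz": 0,"rx": 0,"ry": 0,"rz": 0,"jaw": 0.8},
  {"dx": -0.043,"dy": -0.135,"dz": 0,"rx": 0,"ry": 0,"rz": 0,"jaw": 0.8},
  {"dx": -0.055,"dy": -0.175,"dz": 0,"rx": 0,"ry": 0,"rz": 0,"jaw": 0.8},
  {"dx": -0.063,"dy": -0.2,"dz": 0.02,"rx": 0,"ry": 0,"rz": 0,"jaw": 0.8},
  {"dx": -0.065,"dy": -0.206,"dz": 0.06,"rx": 0,"ry": 0,"rz": 0,"jaw": 0.8},
  {"dx": -0.065,"dy": -0.206,"dz": 0.1,"rx": 0,"ry": 0,"rz": 0,"jaw": 0.8},
  {"dx": -0.065,"dy": -0.206,"dz": 0.12,"rx": 0,"ry": 0,"rz": 0,"jaw": 0.8},
  {"dx": -0.065,"dy": -0.206,"dz": 0.13,"rx": 0,"ry": 0,"rz": 0,"jaw": 0.8},
  {"dx": -0.065,"dy": -0.206,"dz": 0.13,"rx": 0,"ry": 0,"rz": 0,"jaw": 0.8},
])

```text
clock: 5.0
position: [0.5189, -0.3956, 0.0693]
tcp_rot: [3.141, -0.002, 2.838]
ft_force: [0.1, 0.0, -1.0]
finger_gap: 0.027
grasp_force: 39.9
```

```bash
python3 -c "
from h import *
save('top','t4');save('side','s4'); go(.521,-.398,.05,2.838)
im=np.zeros((600,800,3),np.uint8)
a=cv2.imread('pics/t4.png')[140:300,340:470]; a=cv2.resize(a,None,fx=3.,fy=3.);im[:480,:390]=a
a=cv2.imread('pics/s4.png')[100:240,220:355]; a=cv2.resize(a,None,fx=3,fy=3);im[:420,395:800]=a
cv2.imwrite('pics/c4.png',im)"
```

```text
clk 5.1 pos [ 0.5202 -0.3967  0.0719] rot [-3.141e+00  2.000e-03  2.838e+00] F [ 0.5 -0.4  0.2] gap 0.0267 q [-0.774, 0.545, 0.003, 1.026, 0.0, -0.47]
d [-0.0011 -0.001   0.0219] r [-0.0009  0.002  -0.0001] rows 0.4
```

View pics/c4.png

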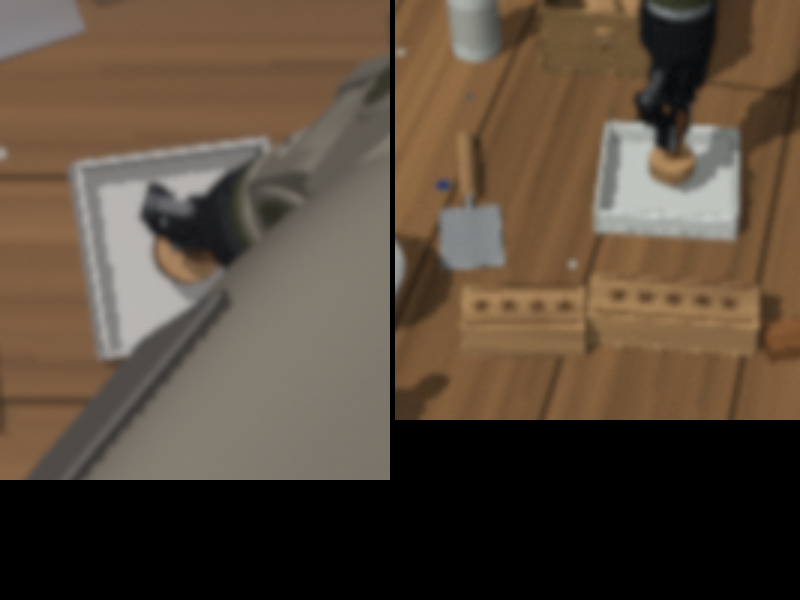

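The stamp hangs upright over the tray, foot at about (185,255) in the top crop and (672,165) in the side crop, inside the walls. Lowering until contact.

Emit:
move_arm([
  {"dx": 0,"dy": 0,"dz": 0.008,"rx": 0,"ry": 0,"rz": 0,"jaw": 0.8},
  {"dx": 0,"dy": 0,"dz": 0.014,"rx": 0,"ry": 0,"rz": 0,"jaw": 0.8},
  {"dx": 0,"dy": 0,"dz": 0.018,"rx": 0,"ry": 0,"rz": 0,"jaw": 0.8},
  {"dx": 0,"dy": 0,"dz": 0.02,"rx": 0,"ry": 0,"rz": 0,"jaw": 0.8},
  {"dx": 0,"dy": 0,"dz": 0.02,"rx": 0,"ry": 0,"rz": 0,"jaw": 0.8},
])

```text
clock: 5.6
position: [0.5193, -0.3959, 0.0498]
tcp_rot: [3.141, -0.001, 2.838]
ft_force: [-0.4, 0.1, -0.0]
finger_gap: 0.0271
grasp_force: 39.9
```

Emit:
move_arm([
  {"dx": 0,"dy": 0,"dz": 0.002,"rx": 0,"ry": 0,"rz": 0,"jaw": 0.8},
  {"dx": 0,"dy": 0,"dz": 0.004,"rx": 0,"ry": 0,"rz": 0,"jaw": 0.8},
  {"dx": 0,"dy": 0,"dz": 0.005,"rx": 0,"ry": 0,"rz": 0,"jaw": 0.8},
  {"dx": 0,"dy": 0,"dz": 0.005,"rx": 0,"ry": 0,"rz": 0,"jaw": 0.8},
])

```text
clock: 6.0
position: [0.52, -0.397, 0.048]
tcp_rot: [-3.14, 0.003, 2.838]
ft_force: [-3.7, 2.3, 12.7]
finger_gap: 0.0268
grasp_force: 40.6
```

Emit:
move_arm([
  {"dx": 0,"dy": 0,"dz": -0.003,"rx": 0,"ry": 0,"rz": 0,"jaw": 0.8},
  {"dx": 0,"dy": 0,"dz": -0.003,"rx": 0,"ry": 0,"rz": 0,"jaw": 0.8},
  {"dx": 0,"dy": 0,"dz": -0.003,"rx": 0,"ry": 0,"rz": 0,"jaw": 0.5},
  {"dx": 0,"dy": 0,"dz": -0.003,"rx": 0,"ry": 0,"rz": 0,"jaw": 0.2},
  {"dx": 0,"dy": 0,"dz": -0.003,"rx": 0,"ry": 0,"rz": 0,"jaw": 0},
  {"dx": 0,"dy": 0,"dz": -0.003,"rx": 0,"ry": 0,"rz": 0,"jaw": 0},
  {"dx": 0,"dy": 0,"dz": -0.01,"rx": 0,"ry": 0,"rz": 0,"jaw": 0},
  {"dx": 0,"dy": 0,"dz": -0.04,"rx": 0,"ry": 0,"rz": 0,"jaw": 0},
  {"dx": 0,"dy": 0,"dz": -0.08,"rx": 0,"ry": 0,"rz": 0,"jaw": 0},
  {"dx": 0,"dy": 0,"dz": -0.12,"rx": 0,"ry": 0,"rz": 0,"jaw": 0},
])

```text
clock: 7.0
position: [0.5191, -0.3958, 0.1665]
tcp_rot: [3.141, -0.001, 2.838]
ft_force: [0.8, -1.3, 0.4]
finger_gap: 0.0855
grasp_force: 0.0
```

```bash
python3 -c "
from h import *
go(.62,-.156,.17,.2306-np.pi+2*np.pi)"
```

```text
clk 7.0 pos [ 0.5191 -0.3958  0.1665] rot [ 3.141e+00 -1.000e-03  2.838e+00] F [ 0.8 -1.3  0.4] gap 0.0855 q [-0.774, 0.489, 0.15, 1.233, 0.0, -0.47]
d [-0.0245  0.259  -0.0034] r [ 0.0008 -0.0007 -0.5344] rows 5.2
```

Emit:
move_arm([
  {"dx": -0.003,"dy": 0.03,"dz": -0.003,"rx": 0,"ry": 0,"rz": -0.06,"jaw": 0},
  {"dx": -0.007,"dy": 0.075,"dz": -0.003,"rx": 0,"ry": 0,"rz": -0.155,"jaw": 0},
  {"dx": -0.011,"dy": 0.12,"dz": -0.003,"rx": 0,"ry": 0,"rz": -0.25,"jaw": 0},
  {"dx": -0.016,"dy": 0.165,"dz": -0.003,"rx": 0,"ry": 0,"rz": -0.345,"jaw": 0},
  {"dx": -0.02,"dy": 0.21,"dz": -0.003,"rx": 0,"ry": 0,"rz": -0.44,"jaw": 0},
  {"dx": -0.023,"dy": 0.245,"dz": -0.003,"rx": 0,"ry": 0,"rz": -0.51,"jaw": 0},
  {"dx": -0.0245,"dy": 0.259,"dz": -0.003,"rx": 0,"ry": 0,"rz": -0.534,"jaw": 0},
  {"dx": -0.0245,"dy": 0.259,"dz": -0.003,"rx": 0,"ry": 0,"rz": -0.534,"jaw": 0},
  {"dx": -0.0245,"dy": 0.259,"dz": -0.003,"rx": 0,"ry": 0,"rz": -0.534,"jaw": 0},
  {"dx": -0.0245,"dy": 0.259,"dz": -0.003,"rx": 0,"ry": 0,"rz": -0.534,"jaw": 0},
])

```text
clock: 8.0
position: [0.6199, -0.158, 0.1683]
tcp_rot: [-3.141, -0.0, -2.914]
ft_force: [-0.0, 0.1, -0.4]
finger_gap: 0.0856
grasp_force: 0.0
```

```bash
python3 -c "
from h import *
save('wrist','w5'); go(.62,-.156,.17,-2.911)
n='w5'; a=cv2.imread('pics/w5.png'); a=cv2.resize(a,(800,600),interpolation=cv2.INTER_CUBIC)
def pt(X,col):
  p=(w2px(n,X)+.5)/.7; cv2.circle(a,tuple(int(round(v)) for v in p),2,col,-1)
c0,s0=np.cos(-2.911),np.sin(-2.911)
for sx in(-60,60):
  for sy in (-28,28): pt([.6195+(c0*sx-s0*sy)/1e3,-.156+(s0*sx+c0*sy)/1e3,.044],(0,0,255))
cv2.imwrite('pics/c5.png',a)
"
```

```text
clk 8.05 pos [ 0.6198 -0.158   0.1683] rot [-3.141 -0.    -2.914] F [-0.3 -0.4  0.5] gap 0.0854 q [-0.375, 0.462, 0.111, 1.22, -0.0, -0.602]
d [-0.0006  0.002  -0.0017] r [-0.0002 -0.0002 -0.0032] rows 0.1
```

View pics/c5.png

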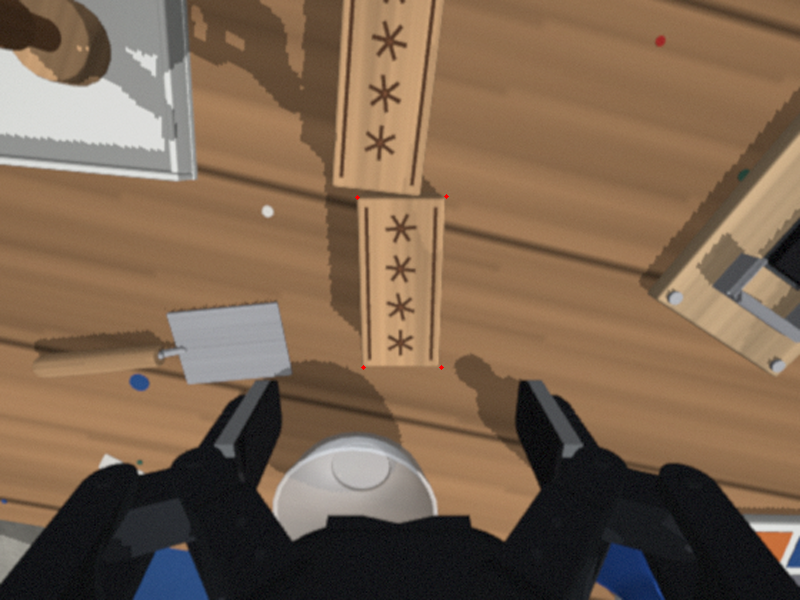

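The projected block corners fit the wrist image within 1–2 px (top edge row 198, sides at columns 358 and 445). The stamp also stands upright in the tray at upper left. Grasping the block.

Emit:
move_arm([
  {"dx": 0,"dy": 0.002,"dz": 0.04,"rx": 0,"ry": 0,"rz": -0.003,"jaw": 0},
  {"dx": 0,"dy": 0.002,"dz": 0.08,"rx": 0,"ry": 0,"rz": -0.003,"jaw": 0},
  {"dx": 0,"dy": 0.002,"dz": 0.12,"rx": 0,"ry": 0,"rz": -0.003,"jaw": 0},
  {"dx": 0,"dy": 0.002,"dz": 0.15,"rx": 0,"ry": 0,"rz": -0.003,"jaw": 0},
  {"dx": 0,"dy": 0.002,"dz": 0.163,"rx": 0,"ry": 0,"rz": -0.003,"jaw": 0.1},
  {"dx": 0,"dy": 0.002,"dz": 0.163,"rx": 0,"ry": 0,"rz": -0.003,"jaw": 0.3},
  {"dx": 0,"dy": 0.002,"dz": 0.163,"rx": 0,"ry": 0,"rz": -0.003,"jaw": 0.5},
  {"dx": 0,"dy": 0.002,"dz": 0.163,"rx": 0,"ry": 0,"rz": -0.003,"jaw": 0.5},
  {"dx": 0,"dy": 0.002,"dz": 0.163,"rx": 0,"ry": 0,"rz": -0.003,"jaw": 0.5},
], force=60)

```text
clock: 8.95
position: [0.6211, -0.1549, 0.007]
tcp_rot: [-3.14, 0.002, -2.908]
ft_force: [0.5, 0.6, -1.9]
finger_gap: 0.0552
grasp_force: 63.7
```

```bash
python3 -c "
from h import *
o=observe(); print(o['grasp_force']); go(.521,.1288,.14,2.832)"
```

```text
63.73398184776306
clk 8.95 pos [ 0.6211 -0.1549  0.007 ] rot [-3.140e+00  2.000e-03 -2.908e+00] F [ 0.5  0.6 -1.9] gap 0.0552 q [-0.37, 0.579, -0.116, 0.873, 0.0, -0.603]
d [ 0.0315  0.2989 -0.1335] r [-0.0008  0.0028  0.5427] rows 6.6
```

Emit:
move_arm([
  {"dx": 0,"dy": 0,"dz": -0.015,"rx": 0,"ry": 0,"rz": 0,"jaw": 0.5},
  {"dx": 0,"dy": 0,"dz": -0.045,"rx": 0,"ry": 0,"rz": 0,"jaw": 0.5},
  {"dx": 0.002,"dy": 0.02,"dz": -0.075,"rx": 0,"ry": 0,"rz": 0.03,"jaw": 0.5},
  {"dx": 0.006,"dy": 0.06,"dz": -0.095,"rx": 0,"ry": 0,"rz": 0.1,"jaw": 0.5},
  {"dx": 0.011,"dy": 0.105,"dz": -0.1,"rx": 0,"ry": 0,"rz": 0.19,"jaw": 0.5},
  {"dx": 0.016,"dy": 0.15,"dz": -0.1,"rx": 0,"ry": 0,"rz": 0.275,"jaw": 0.5},
  {"dx": 0.021,"dy": 0.195,"dz": -0.1,"rx": 0,"ry": 0,"rz": 0.36,"jaw": 0.5},
  {"dx": 0.025,"dy": 0.24,"dz": -0.1,"rx": 0,"ry": 0,"rz": 0.44,"jaw": 0.5},
  {"dx": 0.029,"dy": 0.275,"dz": -0.1,"rx": 0,"ry": 0,"rz": 0.5,"jaw": 0.5},
  {"dx": 0.0315,"dy": 0.296,"dz": -0.1,"rx": 0,"ry": 0,"rz": 0.541,"jaw": 0.5},
])

```text
clock: 9.95
position: [0.5198, 0.129, 0.1065]
tcp_rot: [3.14, 0.001, 2.834]
ft_force: [1.3, -0.8, -3.0]
finger_gap: 0.0553
grasp_force: 64.3
```

Emit:
move_arm([
  {"dx": 0,"dy": 0,"dz": 0,"rx": 0,"ry": 0,"rz": 0,"jaw": 0.5},
  {"dx": 0,"dy": 0,"dz": 0,"rx": 0,"ry": 0,"rz": 0,"jaw": 0.5},
  {"dx": 0,"dy": 0,"dz": 0,"rx": 0,"ry": 0,"rz": 0,"jaw": 0.5},
  {"dx": 0,"dy": 0,"dz": 0,"rx": 0,"ry": 0,"rz": 0,"jaw": 0.5},
])

```text
clock: 10.35
position: [0.5215, 0.1254, 0.1055]
tcp_rot: [3.141, 0.001, 2.833]
ft_force: [-0.9, 1.4, -2.1]
finger_gap: 0.055
grasp_force: 64.3
```

```bash
python3 -c "
from h import *
save('wrist','w6'); save('side','s6'); go(.521,.1288,.06,2.832); print(observe()['grasp_force'])
n='w6'; a=cv2.imread('pics/w6.png')
def pt(a,n,X,col):
  p=(w2px(n,X)+.5)*s-off; cv2.circle(a,tuple(int(round(v)) for v in p),2,col,-1)
s=4;off=np.array([180,60])*4;w=cv2.resize(a[60:210,180:380],None,fx=4,fy=4,interpolation=cv2.INTER_CUBIC)
c0,s0=np.cos(2.832),np.sin(2.832)
C=lambda sx,sy,z:[.521+(c0*sx-s0*sy)/1e3,.1288+(s0*sx+c0*sy)/1e3,z]
for sx in(-62,62):
  for sy in (-30,30): pt(w,n,C(sx,sy,.031),(0,0,255))
for sx in(-60,60):
  for sy in (-28,28): pt(w,n,C(sx,sy,.144),(0,255,0))
cv2.imwrite('pics/c6.png',w)
"
```

```text
clk 10.45 pos [0.5213 0.1254 0.1053] rot [3.142 0.    2.832] F [-0.6 -0.2 -1.9] gap 0.0554 q [0.086, 0.311, -0.277, 0.983, 0.0, 0.396]
d [0.0013 0.0031 0.0453] r [0.0001 0.0002 0.0004] rows 0.9
64.3091869354248
```

View pics/c6.png

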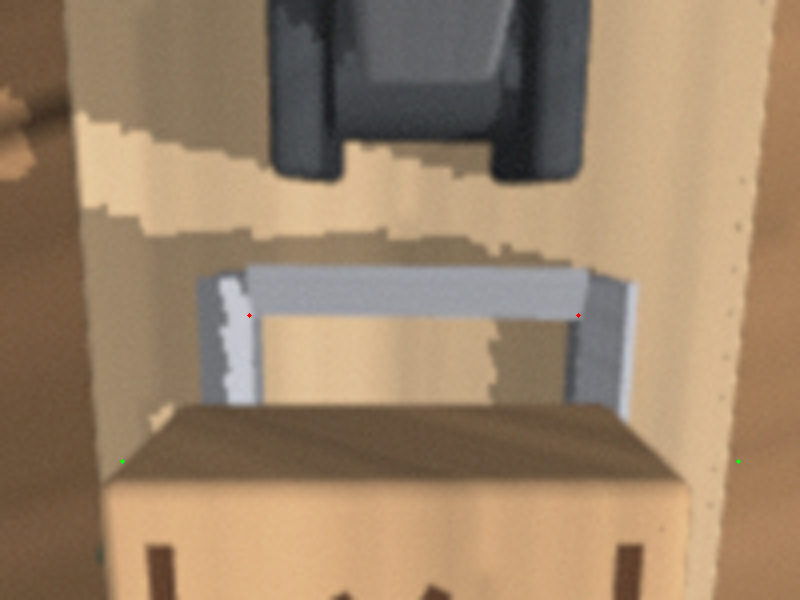

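```bash
python3 -c "
from h import *
from scipy.optimize import least_squares
px=np.array([(107,482),(688,482),(180,405),(612,405)])/4+[180,60]-.5
T=np.array([.5213,.1254]);y=2.832;c,s=np.cos(y),np.sin(y)
def f(p):
  e,l,z,dy=p; out=[]
  for (v,zz) in((-28,z),(28,z),(-28,z-.044),(28,z-.044)):
    # image right = tool +y = nest -y
    v=-v/1e3+l; out.append(w2px('w6',[T[0]+c*e-s*v,T[1]+s*e+c*v,zz]))
  return (np.array(out)-px).ravel()
r=least_squares(f,[.06,0,.14,0],x_scale=[.01,.01,.01,1]);print(r.x.round(4),r.fun.round(1))
print(np.load('pics/w6.npz')['T'].round(3))
"
```

```text
[ 5.810e-02 -1.000e-04  1.391e-01  0.000e+00] [-0.6  0.2  0.2  0.2  1.1 -0.2 -0.6 -0.3]
[[ 0.305  0.9    0.311  0.441]
 [ 0.952 -0.288 -0.1    0.151]
 [-0.001  0.327 -0.945  0.248]
 [ 0.     0.     0.     1.   ]]
```

Emit:
move_arm([
  {"dx": 0.0026,"dy": 0.0033,"dz": 0.015,"rx": 0,"ry": 0,"rz": 0,"jaw": 0.5},
  {"dx": 0.0026,"dy": 0.0033,"dz": 0.035,"rx": 0,"ry": 0,"rz": 0,"jaw": 0.5},
  {"dx": 0.0026,"dy": 0.0033,"dz": 0.047,"rx": 0,"ry": 0,"rz": 0,"jaw": 0.5},
  {"dx": 0.0026,"dy": 0.0033,"dz": 0.052,"rx": 0,"ry": 0,"rz": 0,"jaw": 0.5},
  {"dx": 0.0026,"dy": 0.0033,"dz": 0.055,"rx": 0,"ry": 0,"rz": 0,"jaw": 0.5},
  {"dx": 0.0026,"dy": 0.0033,"dz": 0.058,"rx": 0,"ry": 0,"rz": 0,"jaw": 0.5},
  {"dx": 0.0026,"dy": 0.0033,"dz": 0.061,"rx": 0,"ry": 0,"rz": 0,"jaw": 0.5},
  {"dx": 0.0026,"dy": 0.0033,"dz": 0.063,"rx": 0,"ry": 0,"rz": 0,"jaw": 0.5},
  {"dx": 0.0026,"dy": 0.0033,"dz": 0.065,"rx": 0,"ry": 0,"rz": 0,"jaw": 0.5},
])

```text
clock: 11.35
position: [0.5196, 0.1303, 0.0405]
tcp_rot: [3.141, 0.001, 2.834]
ft_force: [0.6, 0.3, -2.0]
finger_gap: 0.0549
grasp_force: 64.3
```

```bash
python3 -c "
from h import *
go(.5198,.1294,.0253,2.832);o=observe();print(o['wrist_torque'],o['grasp_force'])"
```

```text
clk 11.35 pos [0.5196 0.1303 0.0405] rot [3.141e+00 1.000e-03 2.834e+00] F [ 0.6  0.3 -2. ] gap 0.0549 q [0.096, 0.374, -0.365, 0.831, 0.0, 0.404]
d [-0.0004 -0.0008  0.0152] r [0.0004 0.0006 0.0018] rows 0.3
[0.01882485 0.02898883 0.04270145] 64.30350065231323
```

Emit:
move_arm([
  {"dx": 0,"dy": -0.0005,"dz": 0.0015,"rx": 0,"ry": 0,"rz": 0,"jaw": 0.5},
  {"dx": 0,"dy": -0.0005,"dz": 0.003,"rx": 0,"ry": 0,"rz": 0,"jaw": 0.5},
  {"dx": 0,"dy": -0.0005,"dz": 0.0045,"rx": 0,"ry": 0,"rz": 0,"jaw": 0.5},
  {"dx": 0,"dy": -0.0005,"dz": 0.006,"rx": 0,"ry": 0,"rz": 0,"jaw": 0.5},
  {"dx": 0,"dy": -0.0005,"dz": 0.006,"rx": 0,"ry": 0,"rz": 0,"jaw": 0.5},
])

```text
clock: 11.85
position: [0.5193, 0.1298, 0.0342]
tcp_rot: [3.142, 0.0, 2.834]
ft_force: [0.6, 0.3, -2.3]
finger_gap: 0.0551
grasp_force: 64.3
```

```bash
python3 -c "
from h import *
go(.5198,.1294,.0253,2.832);o=observe();print(o['wrist_torque'],o['grasp_force'])"
```

```text
clk 11.85 pos [0.5193 0.1298 0.0342] rot [3.142 0.    2.834] F [ 0.6  0.3 -2.3] gap 0.0551 q [0.095, 0.381, -0.373, 0.817, 0.0, 0.403]
d [-0.0006 -0.0002  0.0089] r [0.0001 0.0001 0.0017] rows 0.2
[-0.0326649  -0.01541402 -0.01733501] 64.29832220077515
```

Emit:
move_arm([
  {"dx": 0,"dy": 0,"dz": 0.0015,"rx": 0,"ry": 0,"rz": 0,"jaw": 0.5},
  {"dx": 0,"dy": 0,"dz": 0.003,"rx": 0,"ry": 0,"rz": 0,"jaw": 0.5},
  {"dx": 0,"dy": 0,"dz": 0.0045,"rx": 0,"ry": 0,"rz": 0,"jaw": 0.5},
  {"dx": 0,"dy": 0,"dz": 0.006,"rx": 0,"ry": 0,"rz": 0,"jaw": 0.5},
  {"dx": 0,"dy": 0,"dz": 0.006,"rx": 0,"ry": 0,"rz": 0,"jaw": 0.5},
])

```text
clock: 12.35
position: [0.5194, 0.1298, 0.0287]
tcp_rot: [3.141, 0.0, 2.834]
ft_force: [-0.6, -0.7, 3.6]
finger_gap: 0.0553
grasp_force: 64.9
```

```bash
python3 -c "
from h import *
go(.5198,.1294,.0253,2.832);o=observe();print(o['wrist_torque'],o['grasp_force'])"
```

```text
clk 12.35 pos [0.5194 0.1298 0.0287] rot [3.141 0.    2.834] F [-0.6 -0.7  3.6] gap 0.0553 q [0.095, 0.387, -0.38, 0.804, 0.0, 0.403]
d [-0.0005 -0.0003  0.0034] r [0.0003 0.0005 0.0018] rows 0.1
[-0.1064139   0.25654434  0.02753625] 64.88578677177429
```

Emit:
move_arm([
  {"dx": 0,"dy": 0,"dz": 0.002,"rx": 0,"ry": 0,"rz": 0,"jaw": 0.5},
  {"dx": 0,"dy": 0,"dz": 0.004,"rx": 0,"ry": 0,"rz": 0,"jaw": 0.5},
  {"dx": 0,"dy": 0,"dz": 0.005,"rx": 0,"ry": 0,"rz": 0,"jaw": 0.5},
  {"dx": 0,"dy": 0,"dz": 0.005,"rx": 0,"ry": 0,"rz": 0,"jaw": 0.5},
])

```text
clock: 12.75
position: [0.5194, 0.1298, 0.0238]
tcp_rot: [3.141, 0.001, 2.834]
ft_force: [-0.9, -0.1, 4.8]
finger_gap: 0.0549
grasp_force: 64.9
```

Emit:
move_arm([
  {"dx": 0,"dy": 0,"dz": 0.002,"rx": 0,"ry": 0,"rz": 0,"jaw": 0.5},
  {"dx": 0,"dy": 0,"dz": 0.003,"rx": 0,"ry": 0,"rz": 0,"jaw": 0.5},
  {"dx": 0,"dy": 0,"dz": 0.003,"rx": 0,"ry": 0,"rz": 0,"jaw": 0.5},
])

```text
clock: 13.05
position: [0.5193, 0.1298, 0.0207]
tcp_rot: [3.141, 0.0, 2.834]
ft_force: [-2.1, -0.0, 5.1]
finger_gap: 0.0556
grasp_force: 64.9
```

```bash
python3 -c "
from h import *
go(.5198,.1294,.0253,2.832);o=observe();print(o['wrist_torque'],o['grasp_force'])"
```

```text
clk 13.05 pos [0.5193 0.1298 0.0207] rot [3.141 0.    2.834] F [-2.1 -0.   5.1] gap 0.0556 q [0.095, 0.396, -0.389, 0.785, -0.0, 0.403]
d [-0.0006 -0.0002 -0.0046] r [0.0002 0.0005 0.0018] rows 0.1
[-0.05116362  0.3396886  -0.00279834] 64.91934299468994
```

Emit:
move_arm([
  {"dx": 0,"dy": 0,"dz": 0.001,"rx": 0,"ry": 0,"rz": 0,"jaw": 0.5},
  {"dx": 0,"dy": 0,"dz": 0.002,"rx": 0,"ry": 0,"rz": 0,"jaw": 0.5},
  {"dx": 0,"dy": 0,"dz": 0.002,"rx": 0,"ry": 0,"rz": 0,"jaw": 0.5},
])

```text
clock: 13.35
position: [0.5194, 0.1298, 0.0205]
tcp_rot: [3.141, 0.001, 2.834]
ft_force: [-6.5, -1.7, 20.2]
finger_gap: 0.0554
grasp_force: 66.9
```

Emit:
move_arm([
  {"dx": 0,"dy": 0,"dz": 0.001,"rx": 0,"ry": 0,"rz": 0,"jaw": 0.5},
  {"dx": 0,"dy": 0,"dz": 0.002,"rx": 0,"ry": 0,"rz": 0,"jaw": 0.5},
  {"dx": 0,"dy": 0,"dz": 0.002,"rx": 0,"ry": 0,"rz": 0,"jaw": 0.5},
])

```text
clock: 13.65
position: [0.5194, 0.1298, 0.0205]
tcp_rot: [3.141, 0.002, 2.834]
ft_force: [-12.1, -1.9, 36.4]
finger_gap: 0.0555
grasp_force: 68.8
```

Stopped dead: force rose from 20 to 36 N with no motion (z = 20.5 mm, which puts the underside on the seat). Relieving and releasing.

Emit:
move_arm([
  {"dx": 0,"dy": 0,"dz": -0.002,"rx": 0,"ry": 0,"rz": 0,"jaw": 0.5},
  {"dx": 0,"dy": 0,"dz": -0.0035,"rx": 0,"ry": 0,"rz": 0,"jaw": 0.4},
  {"dx": 0,"dy": 0,"dz": -0.0035,"rx": 0,"ry": 0,"rz": 0,"jaw": 0.2},
  {"dx": 0,"dy": 0,"dz": -0.0035,"rx": 0,"ry": 0,"rz": 0,"jaw": 0},
  {"dx": 0,"dy": 0,"dz": -0.0035,"rx": 0,"ry": 0,"rz": 0,"jaw": 0},
  {"dx": 0,"dy": 0,"dz": -0.01,"rx": 0,"ry": 0,"rz": 0,"jaw": 0},
  {"dx": 0,"dy": 0,"dz": -0.04,"rx": 0,"ry": 0,"rz": 0,"jaw": 0},
  {"dx": 0,"dy": 0,"dz": -0.08,"rx": 0,"ry": 0,"rz": 0,"jaw": 0},
  {"dx": 0,"dy": 0,"dz": -0.12,"rx": 0,"ry": 0,"rz": 0,"jaw": 0},
])

```text
clock: 14.55
position: [0.5186, 0.1297, 0.1374]
tcp_rot: [-3.141, -0.001, 2.834]
ft_force: [1.4, 0.3, -0.8]
finger_gap: 0.0854
grasp_force: 0.0
```

```bash
cat >> h.py <<'E'
def bar(a,v=-.03,N=(.521,.129),y=2.832):
    ex=np.array([np.cos(y),np.sin(y),0]); ey=np.array([-np.sin(y),np.cos(y),0])
    return np.r_[N,.074]+ex*(.1-.205*np.cos(a)+.014*np.sin(a))+ey*v+[0,0,.205*np.sin(a)+.014*np.cos(a)]
E
python3 -c "
from h import *
save('side','s7');save('top','t7')
# block top centre check via wrist
save('wrist','w7')
b=bar(1.8);print(b);go(b[0],b[1],.33,1.261)
im=np.zeros((420,800,3),np.uint8)
a=cv2.imread('pics/w7.png')[100:240,180:350]; 
def dots(a,n,c,r):
  for X,col in ((bar(1.75,0),(0,255,0)),(bar(1.8,0),(0,0,255)),(bar(1.85,0),(255,0,0))):
    p=w2px(n,X)-[c,r]; p=(p+.5)*3; cv2.circle(a,tuple(int(q) for q in p),2,col,-1)
a=cv2.resize(a,None,fx=2.4,fy=2.4,interpolation=cv2.INTER_CUBIC); im[:a.shape[0],:a.shape[1]]=a
c,r=240,225;a=cv2.resize(cv2.imread('pics/s7.png')[r:r+120,c:c+128],None,fx=3,fy=3,interpolation=cv2.INTER_CUBIC); dots(a,'s7',c,r); im[:360,412:796]=a
cv2.imwrite('pics/c7.png',im)
"
```

```text
[0.37754658 0.20638511 0.27045794]
clk 14.7 pos [0.5217 0.1301 0.1398] rot [3.139 0.006 2.834] F [ 1.3 -1.  -0.5] gap 0.0853 q [0.095, 0.281, -0.227, 1.055, 0.0, 0.403]
d [ 0.1593  0.0296 -0.1912] r [0.0072 0.0028 1.5728] rows 10.5
```

View pics/c7.png

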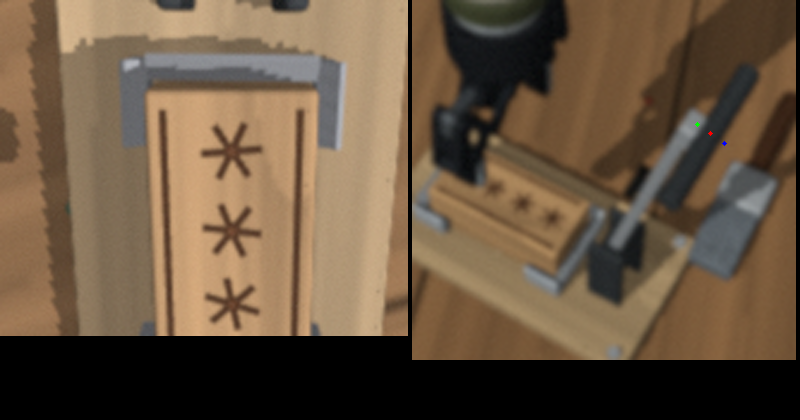

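Block is home (top crop: flush inside the walls, stars up) and the bar is at a≈1.8 (side crop (708,137)). Moving over the bar to pinch it.

Emit:
move_arm([
  {"dx": 0,"dy": 0,"dz": -0.03,"rx": 0,"ry": 0,"rz": 0.1,"jaw": 0},
  {"dx": 0,"dy": 0,"dz": -0.075,"rx": 0,"ry": 0,"rz": 0.24,"jaw": 0},
  {"dx": 0,"dy": 0,"dz": -0.12,"rx": 0,"ry": 0,"rz": 0.38,"jaw": 0},
  {"dx": 0,"dy": 0,"dz": -0.16,"rx": 0,"ry": 0,"rz": 0.52,"jaw": 0},
  {"dx": 0,"dy": 0,"dz": -0.185,"rx": 0,"ry": 0,"rz": 0.66,"jaw": 0},
  {"dx": 0.02,"dy": 0.004,"dz": -0.191,"rx": 0,"ry": 0,"rz": 0.8,"jaw": 0},
  {"dx": 0.05,"dy": 0.01,"dz": -0.191,"rx": 0,"ry": 0,"rz": 0.94,"jaw": 0},
  {"dx": 0.085,"dy": 0.016,"dz": -0.191,"rx": 0,"ry": 0,"rz": 1.08,"jaw": 0},
  {"dx": 0.12,"dy": 0.022,"dz": -0.191,"rx": 0,"ry": 0,"rz": 1.22,"jaw": 0},
  {"dx": 0.15,"dy": 0.028,"dz": -0.191,"rx": 0,"ry": 0,"rz": 1.36,"jaw": 0},
])

```text
clock: 15.7
position: [0.3828, 0.2022, 0.3261]
tcp_rot: [-3.139, 0.001, 1.468]
ft_force: [-0.3, 0.3, -0.4]
finger_gap: 0.0852
grasp_force: 0.0
```

Emit:
move_arm([
  {"dx": 0,"dy": 0.009,"dz": 0,"rx": 0,"ry": 0,"rz": 0.12,"jaw": 0},
  {"dx": 0,"dy": 0.009,"dz": 0,"rx": 0,"ry": 0,"rz": 0.213,"jaw": 0},
  {"dx": 0,"dy": 0.009,"dz": 0,"rx": 0,"ry": 0,"rz": 0.213,"jaw": 0},
  {"dx": 0,"dy": 0.009,"dz": 0,"rx": 0,"ry": 0,"rz": 0.213,"jaw": 0},
])

```text
clock: 16.1
position: [0.3934, 0.2009, 0.3265]
tcp_rot: [-3.14, 0.001, 1.263]
ft_force: [0.7, -0.2, 0.4]
finger_gap: 0.0854
grasp_force: 0.0
```

```bash
python3 -c "
from h import *
b=bar(1.8);go(b[0],b[1],b[2]-.02,1.261)"
```

```text
clk 16.1 pos [0.3934 0.2009 0.3265] rot [-3.140e+00  1.000e-03  1.263e+00] F [ 0.7 -0.2  0.4] gap 0.0854 q [0.29, 0.043, -0.053, 1.476, 0.0, 2.169]
d [ 0.0004 -0.0166  0.0761] r [-0.0014  0.0009  0.002 ] rows 1.6
```

Emit:
move_arm([
  {"dx": 0,"dy": -0.0165,"dz": 0.005,"rx": 0,"ry": 0,"rz": 0.002,"jaw": 0},
  {"dx": 0,"dy": -0.0165,"dz": 0.03,"rx": 0,"ry": 0,"rz": 0.002,"jaw": 0},
  {"dx": 0,"dy": -0.0165,"dz": 0.055,"rx": 0,"ry": 0,"rz": 0.002,"jaw": 0},
  {"dx": 0,"dy": -0.0165,"dz": 0.074,"rx": 0,"ry": 0,"rz": 0.002,"jaw": 0.2},
  {"dx": 0,"dy": -0.0165,"dz": 0.076,"rx": 0,"ry": 0,"rz": 0.002,"jaw": 0.4},
  {"dx": 0,"dy": -0.0165,"dz": 0.076,"rx": 0,"ry": 0,"rz": 0.002,"jaw": 0.6},
  {"dx": 0,"dy": -0.0165,"dz": 0.076,"rx": 0,"ry": 0,"rz": 0.002,"jaw": 0.8},
  {"dx": 0,"dy": -0.0165,"dz": 0.076,"rx": 0,"ry": 0,"rz": 0.002,"jaw": 0.95},
  {"dx": 0,"dy": -0.0165,"dz": 0.076,"rx": 0,"ry": 0,"rz": 0.002,"jaw": 0.95},
  {"dx": 0,"dy": -0.0165,"dz": 0.076,"rx": 0,"ry": 0,"rz": 0.002,"jaw": 0.95},
], force=20)

```text
clock: 17.1
position: [0.3786, 0.2063, 0.2524]
tcp_rot: [3.14, -0.001, 1.259]
ft_force: [-0.3, 0.0, 5.2]
finger_gap: 0.0152
grasp_force: 20.8
```

```bash
python3 -c "
from h import *
b=bar(1.8);print(b);go(b[0],b[1],b[2]-.02,1.261); p=observe()['position']
e=np.array([np.cos(2.832),np.sin(2.832)]);s=(p[:2]-[.521,.129])@e;print('s along nest x',s)
from scipy.optimize import brentq
a=brentq(lambda a:.1-.205*np.cos(a)+.014*np.sin(a)-s,1,2);print('a',a,'bar z',bar(a)[2])
c0=None
ey=np.array([e[1],-e[0]]) # tool y at yaw 1.261
for k in range(0,31):
  A=a*(1-k/30) ; d=bar(A)-bar(a); print(k,round(A,3),'dy',round(float(d[:2]@np.array([np.sin(1.261),-np.cos(1.261)])),4),'dx',round(float(d[:2]@np.array([np.cos(1.261),np.sin(1.261)])),4),'dz',round(-d[2],4))
"
```

```text
[0.37754658 0.20638511 0.27045794]
clk 17.1 pos [0.3786 0.2063 0.2524] rot [ 3.140e+00 -1.000e-03  1.259e+00] F [-0.3  0.   5.2] gap 0.0152 q [0.312, 0.026, -0.251, 1.292, 0.0, 2.195]
d [-0.0002 -0.0011  0.0019] r [ 0.0018 -0.0014 -0.0022] rows 0.0
s along nest x 0.15916109640598045
a 1.7946637555948264 bar z 0.2707764332231944
0 1.795 dy 0.0 dx 0.0 dz -0.0
1 1.735 dy 0.0119 dx 0.0 dz -0.0032
2 1.675 dy 0.0239 dx 0.0 dz -0.0057
3 1.615 dy 0.0361 dx 0.0 dz -0.0074
4 1.555 dy 0.0483 dx 0.0 dz -0.0084
5 1.496 dy 0.0606 dx 0.0 dz -0.0087
6 1.436 dy 0.0729 dx 0.0 dz -0.0082
7 1.376 dy 0.0851 dx 0.0 dz -0.0071
8 1.316 dy 0.0973 dx 0.0 dz -0.0051
9 1.256 dy 0.1093 dx 0.0 dz -0.0025
10 1.196 dy 0.1211 dx 0.0 dz 0.0009
11 1.137 dy 0.1327 dx 0.0 dz 0.0049
12 1.077 dy 0.144 dx 0.0 dz 0.0096
13 1.017 dy 0.1551 dx 0.0 dz 0.0151
14 0.957 dy 0.1658 dx 0.0 dz 0.0211
15 0.897 dy 0.1761 dx 0.0 dz 0.0278
16 0.838 dy 0.186 dx 0.0 dz 0.0351
17 0.778 dy 0.1954 dx 0.0 dz 0.043
18 0.718 dy 0.2044 dx 0.0 dz 0.0514
19 0.658 dy 0.2128 dx 0.0 dz 0.0603
20 0.598 dy 0.2207 dx 0.0 dz 0.0698
21 0.538 dy 0.228 dx 0.0 dz 0.0796
22 0.479 dy 0.2347 dx 0.0 dz 0.0899
23 0.419 dy 0.2408 dx 0.0 dz 0.1006
24 0.359 dy 0.2462 dx 0.0001 dz 0.1117
25 0.299 dy 0.2509 dx 0.0001 dz 0.123
26 0.239 dy 0.255 dx 0.0001 dz 0.1346
27 0.179 dy 0.2584 dx 0.0001 dz 0.1464
28 0.12 dy 0.261 dx 0.0001 dz 0.1584
29 0.06 dy 0.263 dx 0.0001 dz 0.1705
30 0.0 dy 0.2642 dx 0.0001 dz 0.1828
```

Emit:
move_arm([
  {"dx": 0,"dy": 0.006,"dz": -0.0015,"rx": 0,"ry": 0,"rz": 0,"jaw": 0.95},
  {"dx": 0,"dy": 0.018,"dz": -0.0045,"rx": 0,"ry": 0,"rz": 0,"jaw": 0.95},
  {"dx": 0,"dy": 0.03,"dz": -0.0065,"rx": 0,"ry": 0,"rz": 0,"jaw": 0.95},
  {"dx": 0,"dy": 0.042,"dz": -0.008,"rx": 0,"ry": 0,"rz": 0,"jaw": 0.95},
  {"dx": 0,"dy": 0.0545,"dz": -0.0085,"rx": 0,"ry": 0,"rz": 0,"jaw": 0.95},
  {"dx": 0,"dy": 0.067,"dz": -0.0085,"rx": 0,"ry": 0,"rz": 0,"jaw": 0.95},
  {"dx": 0,"dy": 0.079,"dz": -0.0075,"rx": 0,"ry": 0,"rz": 0,"jaw": 0.95},
  {"dx": 0,"dy": 0.091,"dz": -0.006,"rx": 0,"ry": 0,"rz": 0,"jaw": 0.95},
  {"dx": 0,"dy": 0.103,"dz": -0.004,"rx": 0,"ry": 0,"rz": 0,"jaw": 0.95},
  {"dx": 0,"dy": 0.115,"dz": -0.001,"rx": 0,"ry": 0,"rz": 0,"jaw": 0.95},
])

```text
clock: 18.1
position: [0.4884, 0.17, 0.2521]
tcp_rot: [3.141, 0.001, 1.258]
ft_force: [-2.9, -0.7, 0.7]
finger_gap: 0.0152
grasp_force: 21.0
```

```bash
cat > arc.py <<'E'
from h import *
from scipy.optimize import brentq
o=observe();p=o['position'];e=np.array([np.cos(2.832),np.sin(2.832)]);s=(p[:2]-[.521,.129])@e
a=brentq(lambda a:.1-.205*np.cos(a)+.014*np.sin(a)-s,-.06,2)
print(p.round(4),'F',o['ft_force'].round(1),'gap',o['finger_gap'],'a',a,'bar z',bar(a)[2],'z+.018',p[2]+.018,'lat',(p[:2]-[.521,.129])@[-e[1],e[0]])
E
python3 arc.py
```

```text
[0.4884 0.17   0.2521] F [-2.9 -0.7  0.7] gap 0.015232545587521483 a 1.224205221819997 bar z 0.27156562219256153 z+.018 0.27007791950435456 lat -0.029136861710076744
```

Emit:
move_arm([
  {"dx": 0,"dy": 0.012,"dz": 0.004,"rx": 0,"ry": 0,"rz": 0,"jaw": 0.95},
  {"dx": 0,"dy": 0.0235,"dz": 0.008,"rx": 0,"ry": 0,"rz": 0,"jaw": 0.95},
  {"dx": 0,"dy": 0.0345,"dz": 0.0135,"rx": 0,"ry": 0,"rz": 0,"jaw": 0.95},
  {"dx": 0,"dy": 0.0455,"dz": 0.019,"rx": 0,"ry": 0,"rz": 0,"jaw": 0.95},
  {"dx": 0,"dy": 0.056,"dz": 0.0255,"rx": 0,"ry": 0,"rz": 0,"jaw": 0.95},
  {"dx": 0,"dy": 0.066,"dz": 0.0325,"rx": 0,"ry": 0,"rz": 0,"jaw": 0.95},
  {"dx": 0,"dy": 0.0757,"dz": 0.04,"rx": 0,"ry": 0,"rz": 0,"jaw": 0.95},
  {"dx": 0,"dy": 0.085,"dz": 0.0482,"rx": 0,"ry": 0,"rz": 0,"jaw": 0.95},
  {"dx": 0,"dy": 0.0937,"dz": 0.0568,"rx": 0,"ry": 0,"rz": 0,"jaw": 0.95},
  {"dx": 0,"dy": 0.1018,"dz": 0.066,"rx": 0,"ry": 0,"rz": 0,"jaw": 0.95},
])

```text
clock: 19.1
position: [0.5851, 0.1391, 0.1855]
tcp_rot: [3.141, 0.0, 1.259]
ft_force: [-1.3, -5.4, 2.5]
finger_gap: 0.0153
grasp_force: 21.6
```

```bash
python3 arc.py
```

```text
[0.5851 0.1391 0.1855] F [-1.3 -5.4  2.5] gap 0.015296411646493617 a 0.6259874493682595 bar z 0.2054544329628868 z+.018 0.20348826507324913 lat -0.029167701819991818
```

Emit:
move_arm([
  {"dx": 0,"dy": 0.0076,"dz": 0.0095,"rx": 0,"ry": 0,"rz": 0,"jaw": 0.95},
  {"dx": 0,"dy": 0.0146,"dz": 0.0195,"rx": 0,"ry": 0,"rz": 0,"jaw": 0.95},
  {"dx": 0,"dy": 0.021,"dz": 0.03,"rx": 0,"ry": 0,"rz": 0,"jaw": 0.95},
  {"dx": 0,"dy": 0.0268,"dz": 0.041,"rx": 0,"ry": 0,"rz": 0,"jaw": 0.95},
  {"dx": 0,"dy": 0.0319,"dz": 0.052,"rx": 0,"ry": 0,"rz": 0,"jaw": 0.95},
  {"dx": 0,"dy": 0.0363,"dz": 0.0635,"rx": 0,"ry": 0,"rz": 0,"jaw": 0.95},
  {"dx": 0,"dy": 0.04,"dz": 0.0753,"rx": 0,"ry": 0,"rz": 0,"jaw": 0.95},
  {"dx": 0,"dy": 0.043,"dz": 0.0872,"rx": 0,"ry": 0,"rz": 0,"jaw": 0.95},
  {"dx": 0,"dy": 0.0452,"dz": 0.0993,"rx": 0,"ry": 0,"rz": 0,"jaw": 0.95},
  {"dx": 0,"dy": 0.0462,"dz": 0.1055,"rx": 0,"ry": 0,"rz": 0,"jaw": 0.95},
])

```text
clock: 20.1
position: [0.6291, 0.1251, 0.0796]
tcp_rot: [3.141, -0.0, 1.258]
ft_force: [0.9, -4.8, 0.5]
finger_gap: 0.0152
grasp_force: 23.0
```

```bash
python3 arc.py
```

```text
[0.6291 0.1251 0.0796] F [ 0.9 -4.8  0.5] gap 0.015185812070102651 a 0.045294975696174807 bar z 0.09726793628923586 z+.018 0.09756261368213998 lat -0.029211191680750693
```

Bar 9.6 mm above closed. Going down to the stop gently.

Emit:
move_arm([
  {"dx": 0,"dy": 0.0005,"dz": 0.003,"rx": 0,"ry": 0,"rz": 0,"jaw": 0.95},
  {"dx": 0,"dy": 0.0007,"dz": 0.006,"rx": 0,"ry": 0,"rz": 0,"jaw": 0.95},
  {"dx": 0,"dy": 0.001,"dz": 0.009,"rx": 0,"ry": 0,"rz": 0,"jaw": 0.95},
  {"dx": 0,"dy": 0.001,"dz": 0.01,"rx": 0,"ry": 0,"rz": 0,"jaw": 0.95},
  {"dx": 0,"dy": 0.001,"dz": 0.01,"rx": 0,"ry": 0,"rz": 0,"jaw": 0.95},
])

```text
clock: 20.6
position: [0.6301, 0.1248, 0.0708]
tcp_rot: [3.14, -0.0, 1.259]
ft_force: [3.0, -5.7, -0.1]
finger_gap: 0.0154
grasp_force: 23.0
```

Emit:
move_arm([
  {"dx": 0,"dy": 0,"dz": 0.0015,"rx": 0,"ry": 0,"rz": 0,"jaw": 0.95},
  {"dx": 0,"dy": 0,"dz": 0.003,"rx": 0,"ry": 0,"rz": 0,"jaw": 0.95},
  {"dx": 0,"dy": 0,"dz": 0.003,"rx": 0,"ry": 0,"rz": 0,"jaw": 0.95},
])

```text
clock: 20.9
position: [0.6304, 0.1247, 0.0681]
tcp_rot: [3.139, -0.0, 1.259]
ft_force: [1.6, -5.3, -1.2]
finger_gap: 0.015
grasp_force: 23.1
```

```bash
python3 arc.py
```

```text
Traceback (most recent call last):
  File "arc.py", line 4, in <module>
    a=brentq(lambda a:.1-.205*np.cos(a)+.014*np.sin(a)-s,-.06,2)
ValueError: f(a) and f(b) must have different signs
```

Emit:
move_arm([
  {"dx": 0,"dy": 0,"dz": 0.0015,"rx": 0,"ry": 0,"rz": 0,"jaw": 0.95},
  {"dx": 0,"dy": 0,"dz": 0.003,"rx": 0,"ry": 0,"rz": 0,"jaw": 0.95},
  {"dx": 0,"dy": 0,"dz": 0.003,"rx": 0,"ry": 0,"rz": 0,"jaw": 0.95},
])

```text
clock: 21.2
position: [0.6306, 0.1246, 0.0651]
tcp_rot: [3.139, -0.0, 1.258]
ft_force: [3.0, -5.1, 0.0]
finger_gap: 0.015
grasp_force: 23.1
```

Emit:
move_arm([
  {"dx": 0,"dy": 0,"dz": 0.0015,"rx": 0,"ry": 0,"rz": 0,"jaw": 0.95},
  {"dx": 0,"dy": 0,"dz": 0.003,"rx": 0,"ry": 0,"rz": 0,"jaw": 0.95},
  {"dx": 0,"dy": 0,"dz": 0.003,"rx": 0,"ry": 0,"rz": 0,"jaw": 0.95},
])

```text
clock: 21.5
position: [0.6308, 0.1246, 0.0633]
tcp_rot: [3.138, -0.0, 1.258]
ft_force: [0.9, -6.1, 4.7]
finger_gap: 0.0152
grasp_force: 23.5
```

```bash
python3 -c "
from h import *
o=observe();print(o['position'],o['ft_force'],o['wrist_torque'],o['clock'])
s=save('side','s9'); save('wrist','w9'); save('top','t9')
# dark-pixel extents along bar's free half in the side view
g=cv2.cvtColor(s['img'],cv2.COLOR_RGB2GRAY)
for v in(.045,.05):
  for z in(.12,.11,.105,.1,.097,.094,.091,.088,.085,.082,.079,.076,.073,.07,.06,.05):
    b=bar(0,v);b[2]=z;u=w2px('s9',b);print(v,z,u.round(1),g[int(round(u[1])),int(round(u[0]))],s['img'][int(round(u[1])),int(round(u[0]))])
"
```

```text
[0.63079537 0.12461548 0.06326948] [ 0.87705962 -6.13585406  4.67362378] [-1.10124874  0.04236403 -0.05728543] 21.5
0.045 0.12 [243.4 243.8] 92 [118  85  56]
0.045 0.11 [243.7 246.2] 77 [98 72 47]
0.045 0.105 [243.9 247.4] 62 [79 58 41]
0.045 0.1 [244.1 248.6] 35 [38 34 31]
0.045 0.097 [244.2 249.4] 35 [38 34 31]
0.045 0.094 [244.3 250.1] 29 [29 29 29]
0.045 0.091 [244.4 250.8] 29 [27 29 31]
0.045 0.088 [244.5 251.5] 29 [27 29 31]
0.045 0.085 [244.6 252.2] 29 [26 30 31]
0.045 0.082 [244.7 252.9] 29 [28 30 30]
0.045 0.079 [244.8 253.6] 36 [41 35 32]
0.045 0.076 [244.9 254.3] 36 [41 35 32]
0.045 0.073 [245. 255.] 52 [63 49 36]
0.045 0.07 [245.1 255.7] 70 [88 66 45]
0.045 0.06 [245.4 257.9] 95 [120  89  58]
0.045 0.05 [245.7 260.2] 92 [117  86  55]
0.05 0.12 [244.6 242.4] 92 [119  86  56]
0.05 0.11 [244.9 244.8] 80 [102  75  50]
0.05 0.105 [245.1 246. ] 61 [76 57 39]
0.05 0.1 [245.2 247.2] 44 [52 42 33]
0.05 0.097 [245.3 247.9] 34 [36 33 31]
0.05 0.094 [245.4 248.7] 29 [28 29 29]
0.05 0.091 [245.5 249.4] 28 [26 29 31]
0.05 0.088 [245.6 250.1] 30 [28 30 31]
0.05 0.085 [245.7 250.8] 24 [22 24 25]
0.05 0.082 [245.8 251.5] 24 [22 24 25]
0.05 0.079 [245.9 252.2] 29 [28 29 29]
0.05 0.076 [246.  252.9] 39 [43 38 32]
0.05 0.073 [246.1 253.6] 54 [66 51 39]
0.05 0.07 [246.2 254.3] 54 [66 51 39]
0.05 0.06 [246.5 256.6] 93 [118  87  56]
0.05 0.05 [246.8 258.8] 85 [109  80  52]
```

Emit:
move_arm([
  {"dx": 0,"dy": 0,"dz": 0.0015,"rx": 0,"ry": 0,"rz": 0,"jaw": 0.95},
  {"dx": 0,"dy": 0,"dz": 0.003,"rx": 0,"ry": 0,"rz": 0,"jaw": 0.95},
  {"dx": 0,"dy": 0,"dz": 0.003,"rx": 0,"ry": 0,"rz": 0,"jaw": 0.95},
])

```text
clock: 21.95
position: [0.6309, 0.1246, 0.0629]
tcp_rot: [3.136, -0.001, 1.258]
ft_force: [-5.2, -6.1, 18.9]
finger_gap: 0.0156
grasp_force: 24.7
```

Emit:
move_arm([
  {"dx": 0,"dy": 0,"dz": -0.0035,"rx": 0,"ry": 0,"rz": 0,"jaw": 0.95},
  {"dx": 0,"dy": 0,"dz": -0.0035,"rx": 0,"ry": 0,"rz": 0,"jaw": 0.7},
  {"dx": 0,"dy": 0,"dz": -0.0035,"rx": 0,"ry": 0,"rz": 0,"jaw": 0.5},
  {"dx": 0,"dy": 0,"dz": -0.0035,"rx": 0,"ry": 0,"rz": 0,"jaw": 0.4},
  {"dx": 0,"dy": 0,"dz": -0.0035,"rx": 0,"ry": 0,"rz": 0,"jaw": 0.4},
  {"dx": 0,"dy": 0,"dz": -0.0035,"rx": 0,"ry": 0,"rz": 0,"jaw": 0.4},
  {"dx": 0,"dy": 0,"dz": -0.015,"rx": 0,"ry": 0,"rz": 0,"jaw": 0.4},
  {"dx": 0,"dy": 0,"dz": -0.05,"rx": 0,"ry": 0,"rz": 0,"jaw": 0.4},
  {"dx": 0,"dy": 0,"dz": -0.09,"rx": 0,"ry": 0,"rz": 0,"jaw": 0.4},
  {"dx": 0,"dy": 0,"dz": -0.13,"rx": 0,"ry": 0,"rz": 0,"jaw": 0.4},
])

```text
clock: 22.95
position: [0.6289, 0.1251, 0.1908]
tcp_rot: [-3.141, -0.0, 1.259]
ft_force: [0.7, 1.2, -0.6]
finger_gap: 0.0514
grasp_force: 0.0
```

```bash
python3 -c "
from h import *
o=observe();print(o['position'],o['ft_force'],o['finger_gap'])
s=save('side','s10'); t=save('top','t10')
for n,im in(('s10',s['img']),('t10',t['img'])):
  g=cv2.cvtColor(im,cv2.COLOR_RGB2GRAY).astype(float)
  for v in(.045,.05,-.045,-.05):
    L=[]
    for a in np.arange(-.08,.1201,.01):
      u=w2px(n,bar(a,v)); L.append(int(cv2.getRectSubPix(g.astype(np.float32),(1,1),tuple(map(float,u)))[0,0]))
    print(n,v,L)
"
```

```text
[0.62891129 0.1250937  0.19075127] [ 0.68989208  1.23392264 -0.57924028] 0.05141731397153444
s10 0.045 [58, 51, 46, 42, 40, 39, 41, 42, 43, 45, 45, 45, 45, 45, 45, 45, 45, 48, 51, 57, 63]
s10 0.05 [59, 51, 45, 41, 39, 40, 42, 42, 42, 43, 43, 43, 43, 42, 42, 43, 47, 52, 61, 71, 79]
s10 -0.045 [64, 55, 47, 42, 37, 37, 37, 38, 39, 41, 43, 45, 45, 46, 47, 48, 50, 53, 56, 60, 65]
s10 -0.05 [80, 73, 64, 55, 48, 42, 40, 40, 41, 42, 43, 44, 44, 46, 47, 49, 50, 52, 56, 59, 64]
t10 0.045 [62, 62, 62, 62, 62, 63, 63, 63, 63, 63, 63, 63, 63, 63, 63, 62, 62, 62, 62, 62, 62]
t10 0.05 [60, 61, 61, 62, 62, 63, 63, 63, 63, 63, 63, 63, 63, 63, 63, 63, 63, 63, 63, 63, 63]
t10 -0.045 [57, 58, 59, 59, 60, 60, 60, 60, 60, 60, 61, 61, 61, 60, 60, 60, 60, 61, 61, 62, 62]
t10 -0.05 [58, 58, 58, 59, 60, 60, 60, 59, 60, 60, 61, 61, 62, 63, 63, 67, 70, 74, 80, 86, 92]
```

Confirm the clamp is at its stop by pressing the bar from above with shut fingers.

Emit:
move_arm([
  {"dx": 0,"dy": 0.001,"dz": 0.0,"rx": 0,"ry": 0,"rz": 0,"jaw": 0.7},
  {"dx": 0,"dy": 0.001,"dz": 0.02,"rx": 0,"ry": 0,"rz": 0,"jaw": 1},
  {"dx": 0,"dy": 0.001,"dz": 0.04,"rx": 0,"ry": 0,"rz": 0,"jaw": 1},
  {"dx": 0,"dy": 0.001,"dz": 0.06,"rx": 0,"ry": 0,"rz": 0,"jaw": 1},
  {"dx": 0,"dy": 0.001,"dz": 0.075,"rx": 0,"ry": 0,"rz": 0,"jaw": 1},
  {"dx": 0,"dy": 0.001,"dz": 0.083,"rx": 0,"ry": 0,"rz": 0,"jaw": 1},
  {"dx": 0,"dy": 0.001,"dz": 0.087,"rx": 0,"ry": 0,"rz": 0,"jaw": 1},
  {"dx": 0,"dy": 0.001,"dz": 0.087,"rx": 0,"ry": 0,"rz": 0,"jaw": 1},
])

```text
clock: 23.85
position: [0.6297, 0.1247, 0.101]
tcp_rot: [-3.14, 0.0, 1.259]
ft_force: [0.2, -0.0, -0.2]
finger_gap: -0.0003
grasp_force: 0.0
```

Emit:
move_arm([
  {"dx": 0,"dy": 0,"dz": 0.002,"rx": 0,"ry": 0,"rz": 0,"jaw": 1},
  {"dx": 0,"dy": 0,"dz": 0.004,"rx": 0,"ry": 0,"rz": 0,"jaw": 1},
  {"dx": 0,"dy": 0,"dz": 0.004,"rx": 0,"ry": 0,"rz": 0,"jaw": 1},
])

```text
clock: 24.15
position: [0.6304, 0.1248, 0.0981]
tcp_rot: [3.141, -0.0, 1.259]
ft_force: [-1.1, 0.5, 0.4]
finger_gap: -0.0001
grasp_force: 0.0
```

Emit:
move_arm([
  {"dx": 0,"dy": 0,"dz": 0.002,"rx": 0,"ry": 0,"rz": 0,"jaw": 1},
  {"dx": 0,"dy": 0,"dz": 0.003,"rx": 0,"ry": 0,"rz": 0,"jaw": 1},
  {"dx": 0,"dy": 0,"dz": 0.003,"rx": 0,"ry": 0,"rz": 0,"jaw": 1},
])

```text
clock: 24.45
position: [0.6306, 0.1248, 0.0959]
tcp_rot: [3.14, -0.001, 1.259]
ft_force: [-0.3, -0.8, 4.9]
finger_gap: -0.0001
grasp_force: 2.4
```

Emit:
move_arm([
  {"dx": 0,"dy": 0,"dz": 0.001,"rx": 0,"ry": 0,"rz": 0,"jaw": 1},
  {"dx": 0,"dy": 0,"dz": 0.0015,"rx": 0,"ry": 0,"rz": 0,"jaw": 1},
  {"dx": 0,"dy": 0,"dz": 0.0015,"rx": 0,"ry": 0,"rz": 0,"jaw": 1},
])

```text
clock: 24.75
position: [0.6307, 0.1248, 0.0958]
tcp_rot: [3.139, -0.001, 1.259]
ft_force: [-3.7, -0.4, 11.6]
finger_gap: 0.0005
grasp_force: 5.8
```

Stopped dead at 95.8 mm, which is the closed bar's top (96 mm). Retreating and handing in.

Emit:
move_arm([
  {"dx": 0,"dy": 0,"dz": -0.02,"rx": 0,"ry": 0,"rz": 0,"jaw": 1},
  {"dx": 0,"dy": 0,"dz": -0.06,"rx": 0,"ry": 0,"rz": 0,"jaw": 1},
  {"dx": 0,"dy": 0,"dz": -0.1,"rx": 0,"ry": 0,"rz": 0,"jaw": 1},
  {"dx": 0,"dy": 0,"dz": -0.12,"rx": 0,"ry": 0,"rz": 0,"jaw": 1},
  {"dx": 0,"dy": 0,"dz": -0.12,"rx": 0,"ry": 0,"rz": 0,"jaw": 1},
  {"dx": 0,"dy": 0,"dz": -0.12,"rx": 0,"ry": 0,"rz": 0,"jaw": 1},
])

```text
clock: 25.35
position: [0.6303, 0.1247, 0.2133]
tcp_rot: [3.141, -0.0, 1.259]
ft_force: [-0.6, -0.7, -0.7]
finger_gap: 0.0002
grasp_force: 0.0
```

```bash
python3 -c "
from h import *
o=observe();print(o['clock'],o['position'],o['ft_force']);print(robot.close_job())"
```

```text
25.35 [0.63031637 0.12473733 0.21330947] [-0.56903373 -0.70063588 -0.70256348]
the job is handed in; nothing more can be done
None
```

Job handed in at 25.4 s with no verdict returned: the stamp stands in the white tray, the short block is hard on the nest's seat (36 N moved it no further), and the clamp is swung down to its stop and released.

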